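# Loosen the knurled locking ring of a bone-gluing clamp

### The job

The glue between the clamped shell plates has set: back off the clamp by rolling a fingertip lightly along the knurled rim of its locking ring, anticlockwise seen from above. Count as the ring's yellow mark comes round to the red pointer, and leave it there when it lines up for the third time (between two and two and a half turns in all). Grip and lift nothing, and leave the glue bottle, pot and loose rib piece where they stand.

Things in the scene. Friction and masses are not known exactly. Their poses are not given: they have to be found in the camera images.
- lock_ring (a joint): turn of the aluminium locking ring about its upright axis, rad, growing anticlockwise seen from above (loosening). 0 when its yellow mark first lines up with the red pointer; it starts between -2.6 and -0.5; 6.283 at the second line-up, 12.566 at the third. Range -3.6 to 16. It turns stiffly (0.12 N m, about 2.5 N along the rim) and stays where it is left, and it climbs 2 mm a turn.
- ring_top (a point): centre of the top face of the locking ring, on its axis, 80 mm above the table at joint 0. The ring is a disc 26 mm tall, 90 mm across its body and 96 mm over its 28 upright knurl ribs (each 3 mm high, 4.5 mm wide); only the end of the 16 mm steel stud stands out of it at the centre, its tip fixed at 87 mm above the table. Below it lie a steel clamp bar (top 31 mm below this point) and the bone plates (tops about 39 mm below)
- ring_mark (a point): end of the yellow mark: on the ring's top edge, 45 mm from the axis; the mark is a yellow stripe from near the centre to the rim and down the rim
- pointer (a point): tip of the red arrow on the end of the clamp bar, 60 mm from the ring's axis and 51.5 mm above the table; it is fixed. Mark and pointer line up when both lie in the same direction from the axis
- jig: wooden clamping jig, board 220 x 150 x 18 mm fixed to the table, with two bone-coloured shell plates 170 mm long and 121 mm wide together on it under the steel bar (170 x 26 mm). Origin: centre of the underside, below the ring's axis; x runs along the bar to the red pointer, z up
- glue: white glue bottle with red cap and blue label, 36 mm across, 90 mm tall, loose; origin at the centre of its underside; leave alone
- pot: grey open plastic pot, 68 mm across, 75 mm tall, loose; origin at the centre of its underside; leave alone
- rib: loose bone-coloured rib piece, 26 x 75 x 20 mm; origin at the centre of its underside; leave alone

How it is judged:
On the way, in this order (a step that is already met when the one before it is completed fails the run):
1. the mark has come round to the pointer for the first time (value of joint lock_ring above 0 rad), for 0.1 s.
2. the mark has come round to the pointer for the second time (value of joint lock_ring above 6.283 rad), for 0.1 s.
At the end, for the whole second after the job is handed in: The ring stands still with its yellow mark within 0.3 rad (17 degrees) of the red pointer at the third line-up (joint 12.27 to 12.87 rad), and the bottle, pot and rib piece are within 15 mm of where they were (value of joint lock_ring between 12.266 and 12.866 rad and velocity of joint lock_ring between -0.05 and 0.05 rad/s and distance of each of glue, pot, rib from where it was at the start of the episode below 0.015 m); the robot touches nothing.
It fails at once if the ring is pushed hard (over 40 N) (contact force between lock_ring and the fingers above 40 N).
It fails at once if the ring is pushed with the arm or the gripper's body instead of the fingers (contact force between lock_ring and the arm above 2 N).
It fails at once if a bystander is displaced or lifted (distance of any of glue, pot, rib from where it was at the start of the episode above 0.02 m).
It also fails if it takes over 67 s, if anything falls off the work surface, if the arm or the gripper's body presses on something with over 40 N, if the wrist force passes 120 N, or if a joint passes its speed limit or range.

### The arm

A 6-joint arm with a two-finger parallel gripper is mounted at the origin on the work surface. World frame = base frame: x ahead of the robot, y to its left, z up, the work surface at z = 0. Lengths are in m, angles in rad, forces in N, time in s.
With the tool pointing down it reaches from about 0.4 to 0.825 m from the base axis. Payload 7 kg.
Tool frame: the origin (TCP) lies at the very end of the fingers, on their centre line; the grasp point (between the pads) lies 19 mm behind it; z points along the fingers, x is the direction in which the jaws open and shut, and the axes are right-handed (so a half turn about z gives the same grasp; the last joint's range is limited). The gripper opens to 88 mm and grips with 3 to 60 N. Pads are 19 mm wide; open, the fingers measure 130 mm over their backs; the gripper's body (78 mm by 193 mm) begins 47 mm behind the grasp point.
Start: joints at [-1.002, 0.359, 0.012, 0, -1.224, -0.288], TCP at [0.187, -0.649, 0.227] pointing down, gripper open.
Joint ranges: [-3.07, 3.07], [-1.43, 2.12], [-1.02, 1.25], [-3.03, 1.67], [-3.05, -0], [-3.03, 3.03]. Speed limits (rad/s): [2.39, 2.39, 3.01, 3.14, 3.14, 3.14].

### API

Orientations are given as a unit quaternion [w, x, y, z].
In Python, from cell import get_state, vision, workorder gives the robot as it stands.
- The arm moves only by the tool carry_out, never from a script. Its argument "deltas" is a list of rows, each a list of 7 numbers: the shift along the tool's x, y, z in m, then the turn, a rotation vector about the tool's x, y, z in rad, then the closure, from -1 (fully open) to 1 (shut), so that 0 is half open. In form: [[tx, ty, tz, rx, ry, rz, hand], ...]. A call has 1 to 8 rows; each row is the pose to reach, as a shift and turn from the pose measured when the call began, along the tool's axes at that moment; what a row does not reach only later rows make up. A row lasts 1/8 s, in which the tool goes at most 62.5 mm and 10.7 degrees, less where a joint would pass 70% of its speed; a pose out of reach is approached as far as the arm can. A call with a gripper value outside its range is refused whole. The fingers move at their own pace and stop on an object; "squeeze" is the grip in N (left out, the last holds). Time passes only in rows, so rows that repeat a pose let the fingers close. It gives the time, the measured TCP pose, the force and the opening at its end, in the units of the state.
- get_state(): the state, without advancing time (a new reading comes with each control period).
- vision.read_camera(name): name is "side" or "top" or "wrist"; returns a dict with "color" (400x640x3 uint8, red, green, blue), "depth" (400x640 float32, m along the optical axis (not along the pixel's ray), 0 where there is no reading), "intrinsics" (3x3 intrinsics, pixels), "k1" (the pictures are not rectified: a ray, as slopes to the right and down, at radius r is drawn at 1 + k1 r^2 times it, then the intrinsics apply), "extrinsics" (4x4, takes a point from world to camera coordinates); the wrist camera has in their place "tool_from_camera" (4x4, takes a point from camera to tool coordinates, whose origin is the TCP and whose axes are the tool frame's). Camera axes: x right, y down, z forward; pixel columns grow to the right and rows downward; lengths in m; the calibration is good to about 2 mm. A picture is of the moment at which its call begins: read the wrist's pose just before it.
- workorder.sign_off(): hands the job in, once; it reports no verdict.
The state is a dict: "t": time; "joint_pos": joint angles; "joint_velocities": joint speeds; "effort": joint torques, N m; "tcp_pos": TCP position; "eef_rot": TCP orientation; "force": force on the tool from outside, world axes, zero at the start; "torque": the same for the moment, N m; "grip_width": finger opening in m.
Only numpy, scipy, OpenCV 4.12 (cv2) and the standard library are available. Lean on these libraries where they do the work, as an engineer would, in place of code of your own. Each camera call takes 0.05 s, during which the arm holds its last target.

## Working session

There is one attempt and no reset: what is moved stays moved. The work goes in short steps, Python scripts to look and compute and a tool call to move; the robot and the scene stay as the last step left them, time stands still between calls to the robot, and variables do not carry over. Pictures are saved under pics/ and viewed, and the job is handed in when it is done.

Besides the shell and the picture viewer there is one more tool, called after ">>>" as name(argument=value, ...), one argument or row to a line, values as JSON. carry_out: Moves the arm, as the interface text tells. Its arguments: {"type":"object","properties":{"deltas":{"type":"array","items":{"type":"array","items":{"type":"number"}}},"squeeze":{"type":"number"}},"required":["deltas"]}

```bash
ls; mkdir -p pics
python3 - <<'E'
from cell import get_state, vision
import cv2
s=get_state();print(s)
for n in("top","side"):
    c=vision.read_camera(n);cv2.imwrite(f"pics/{n}0.png",c["color"][:,:,::-1])
    print(n,c["intrinsics"],c["k1"],c["extrinsics"])
E
```

```text
pics
{'t': 0.0, 'joint_pos': array([-1.00191043e+00,  3.59407411e-01,  1.10692530e-02, -3.51172852e-04,
       -1.22412850e+00, -2.88074354e-01]), 'joint_velocities': array([-0.00043185, -0.00036916,  0.00016253,  0.00056204,  0.00050472,
        0.00227443]), 'effort': array([ 1.62617314e-03, -5.82720315e+01,  2.93067920e+01,  6.99747339e+00,
        6.91502384e-03, -1.48123891e-04]), 'tcp_pos': array([ 0.18688492, -0.64809734,  0.22561377]), 'eef_rot': array([-7.24850682e-04,  6.01239923e-01,  7.99068101e-01,  4.46483419e-04]), 'force': array([ 0.37782107, -0.27401408,  0.08182337]), 'torque': array([-0.01787811, -0.00997582, -0.00660124]), 'grip_width': 0.0871624940450537}
top [[398.67342217   0.         318.12023728]
 [  0.         398.67342217 202.8536425 ]
 [  0.           0.           1.        ]] -0.08592814413574604 [[ 0.00558103 -0.9998786  -0.0145475   0.05206203]
 [-0.98864213 -0.00333225 -0.15025188  0.60330094]
 [ 0.15018516  0.01522083 -0.98854071  0.74485016]
 [ 0.          0.          0.          1.        ]]
side [[480.830682     0.         325.28786269]
 [  0.         480.830682   195.47293125]
 [  0.           0.           1.        ]] 0.012185966411861232 [[ 0.99769038 -0.06487054 -0.02014267 -0.59154018]
 [-0.04913225 -0.48442896 -0.87344983  0.11030449]
 [ 0.04690347  0.87242214 -0.48649734  1.03937818]
 [ 0.          0.          0.          1.        ]]
```

View pics/top0.png

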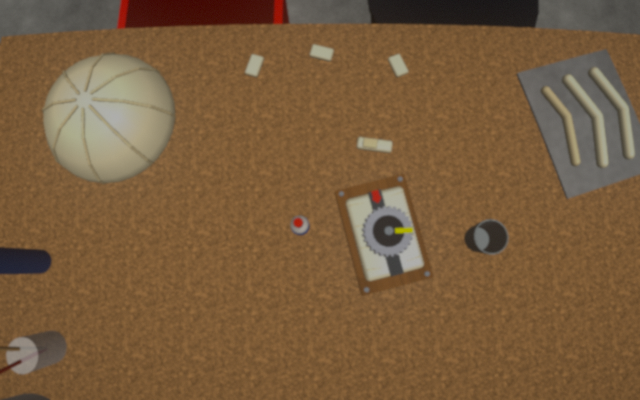

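View pics/side0.png

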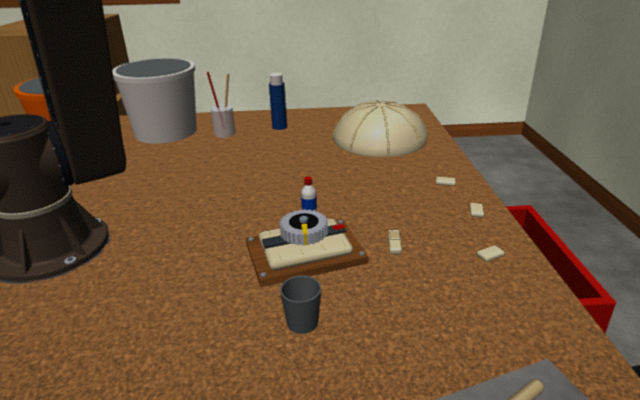

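The top view shows the ring at about (388,231), the red pointer at (376,195), the yellow mark's end at (412,230), the glue at (300,226), the pot at (487,237) and the rib at (375,145). Next I'll measure them.

```bash
cat > h.py <<'E'
import numpy as np, cv2
from cell import get_state, vision
def undist(c,uv):
    K=c["intrinsics"];uv=np.atleast_2d(np.asarray(uv,float))
    return cv2.undistortPoints(uv[:,None],K,np.array([c["k1"],0,0,0.]))[:,0]
def ray_plane(c,uv,z):
    E=c["extrinsics"];R=E[:3,:3];t=E[:3,3];o=-R.T@t
    p=undist(c,uv);d=np.c_[p,np.ones(len(p))]@R
    return o+d*((z-o[2])/d[:,2])[:,None]
def mask(c,k):
    h=cv2.cvtColor(c["color"],cv2.COLOR_RGB2HSV);H,S,V=[h[...,i].astype(int) for i in range(3)]
    if k=="yellow": return (H>=24)&(H<=35)&(S>180)&(V>100)
    if k=="red": return ((H<6)|(H>174))&(S>170)&(V>80)
    if k=="ring": return (S<60)&(V>90)
def pts(m,box):
    x0,y0,x1,y1=box;v,u=np.nonzero(m[y0:y1,x0:x1]);return np.c_[u+x0,v+y0]
E
python3 - <<'E'
from h import *
c=vision.read_camera("top");d=vision.read_camera("side")
cv2.imwrite("pics/t1.png",cv2.resize(c["color"][165:305,280:520,::-1],None,fx=3.3,fy=3.3,interpolation=cv2.INTER_CUBIC))
cv2.imwrite("pics/s1.png",cv2.resize(d["color"][170:340,230:410,::-1],None,fx=3.4,fy=3.4,interpolation=cv2.INTER_CUBIC))
for n,cc,b in(("top",c,(340,180,440,290)),("side",d,(250,200,365,280))):
    for k in("yellow","red"):
        p=pts(mask(cc,k),b);print(n,k,len(p),p.mean(0),p.min(0),p.max(0))
E
```

```text
top yellow 83 [401.97590361 229.98795181] [395 227] [411 233]
top red 71 [375.77464789 195.81690141] [372 191] [380 201]
side yellow 58 [304.29310345 229.55172414] [301 224] [307 243]
side red 52 [338.19230769 226.46153846] [332 224] [344 229]
```

```bash
ls pics
```

```text
s1.png
side0.png
t1.png
top0.png
```

View pics/t1.png

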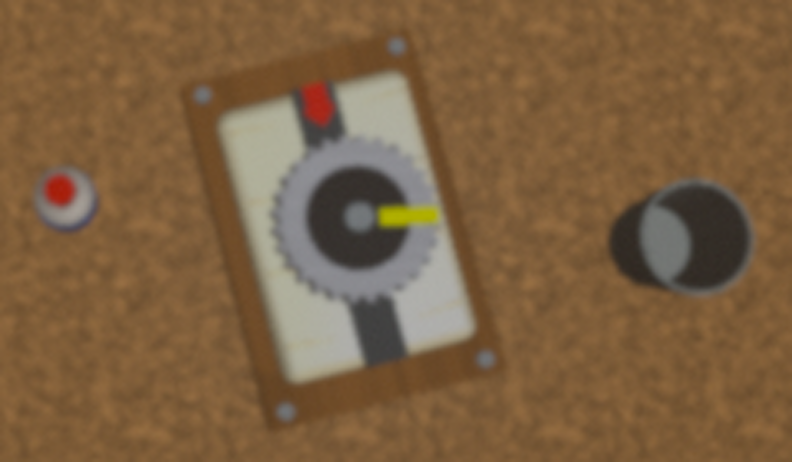

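View pics/s1.png

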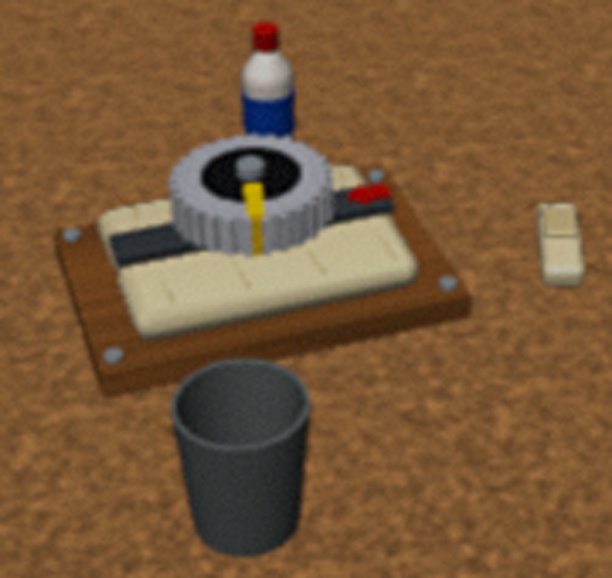

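Crop positions are ring (356,218), stud (360,216), yellow mark out to (438,215) and pointer tip at (320,125). That puts the mark about 108° short of the pointer. Next I'll work out the metric positions.

Run:
```python
from h import *
c=vision.read_camera("top");d=vision.read_camera("side")
print("stud T",ray_plane(c,[[280+360/3.3,165+216/3.3]],.087),"S",ray_plane(d,[[230+250/3.4,170+160/3.4]],.087))
# dark disc centre on top face via ellipse of dark mask
for n,cc,b in(("T",c,(365,210,412,252)),("S",d,(285,210,330,236))):
    g=cc["color"].max(2)
    x0,y0,x1,y1=b;m=(g<75).astype(np.uint8)[y0:y1,x0:x1]
    cs=max(cv2.findContours(m,0,1)[0],key=cv2.contourArea)
    h=cv2.convexHull(cs)[:,0]+[x0,y0]; e=cv2.fitEllipse(h.astype(np.float32))
    print(n,"disc",e,ray_plane(cc,[e[0]],.0794))
# ring outline in top: lilac
x0,y0,x1,y1=350,190,430,275
hsv=cv2.cvtColor(c["color"],cv2.COLOR_RGB2HSV)[y0:y1,x0:x1]
m=((hsv[...,0]>105)&(hsv[...,0]<150)&(hsv[...,2]>80)).astype(np.uint8)
cs=max(cv2.findContours(m,0,1)[0],key=cv2.contourArea);h=cv2.convexHull(cs)[:,0]+[x0,y0]
w=ray_plane(c,h,.0794)[:,:2];A=np.c_[2*w,np.ones(len(w))];s=np.linalg.lstsq(A,(w**2).sum(1),rcond=None)[0]
print("ring circle",s[:2],np.sqrt(s[2]+s[0]**2+s[1]**2),len(h))
y=pts(mask(c,"yellow"),(340,180,440,290));wy=ray_plane(c,y,.0794);print("yellow",wy.mean(0))
r=pts(mask(c,"red"),(340,180,440,290));wr=ray_plane(c,r,.0515);print("red",wr.mean(0))
ry=ray_plane(d,pts(mask(d,"red"),(250,200,365,280)),.0515);print("redS",ry.mean(0))
# bar axis/jig: screws at crop coords, z=.018
sc=np.array([[203,95],[397,46],[485,358],[286,411]])/3.3+[280,165]
q=ray_plane(c,sc,.019);print("screws",q[:,:2],"mean",q.mean(0)[:2])
print("pot",ray_plane(c,[[280+697/3.3,165+238/3.3]],.075),"glue",ray_plane(c,[[280+60/3.3,165+190/3.3]],.09))
```

```text
stud T [[ 0.54532059 -0.07823977  0.087     ]] S [[ 0.54641435 -0.07341796  0.087     ]]
T disc ((388.0750427246094, 230.61557006835938), (29.196094512939453, 30.019453048706055), 147.67706298828125) [[ 0.54563917 -0.07755991  0.0794    ]]
S disc ((303.3388977050781, 220.9237060546875), (15.620041847229004, 28.879520416259766), 86.69173431396484) [[ 0.54565527 -0.07572251  0.0794    ]]
ring circle [ 0.54520652 -0.07684351] 0.04577490463793013 27
yellow [ 0.54671265 -0.10368289  0.0794    ]
red [ 0.61668081 -0.05909147  0.0515    ]
redS [ 0.61651216 -0.05956621  0.0515    ]
screws [[ 0.62619264  0.00713275]
 [ 0.65787363 -0.11491568]
 [ 0.46440459 -0.16426786]
 [ 0.4326962  -0.04257423]] mean [ 0.54529177 -0.07865625]
pot [[ 0.53369608 -0.27601419  0.075     ]] glue [[0.55914147 0.09097104 0.09      ]]
```

Everything checks out: ring centre is about (0.545,-0.077), the pointer bears 14.3° and the mark bears -87°, so the joint is at about -1.77 rad. I'll close the gripper and travel to a spot near the ring, still high.

>>> carry_out(
  deltas=[
    [0.035,0.04,0,0,0,0,1],
    [0.075,0.085,0,0,0,0,1],
    [0.115,0.13,0,0,0,0,1],
    [0.155,0.175,0,0,0,0,1],
    [0.195,0.22,0,0,0,0,1],
    [0.235,0.265,0,0,0,0,1],
    [0.275,0.31,0,0,0,0,1],
    [0.315,0.355,0,0,0,0,1],
  ],
  squeeze=10,
)

```text
t: 1.3
tcp_pos: [0.4416, -0.2456, 0.2268]
eef_rot: [0.0, 0.601, 0.799, 0.0]
force: [0.9, -1.0, 0.7]
grip_width: 0.0135
```

>>> carry_out(
  deltas=[
    [0.035,0.04,0.03,0,0,0,1],
    [0.067,0.08,0.066,0,0,0,1],
    [0.067,0.08,0.066,0,0,0,1],
  ],
)

```text
t: 1.68
tcp_pos: [0.4999, -0.1564, 0.1582]
eef_rot: [-0.002, 0.6, 0.8, -0.001]
force: [0.1, -0.5, 0.3]
grip_width: 0.0007
```

Run:
```python
from h import *
s=get_state();print(s["t"],s["tcp_pos"],s["eef_rot"],s["force"],s["grip_width"],s["joint_pos"])
for n in("wrist","side","top"):
    c=vision.read_camera(n);cv2.imwrite(f"pics/{n}2.png",c["color"][:,:,::-1])
    if n=="wrist":print(c["tool_from_camera"],c["intrinsics"],c["k1"])
```

```text
1.675 [ 0.4998628  -0.15641131  0.15822376] [-0.0016477   0.59975505  0.80018153 -0.00082805] [ 0.14945435 -0.53715802  0.25560289] 0.0007034389878723588 [ 7.09575757e-02  1.70340603e-01 -4.12740132e-01 -1.08396236e-03
 -9.91290739e-01 -1.35675483e+00]
[[ 9.99999710e-01  7.01085064e-04 -2.97429226e-04 -4.76931190e-04]
 [-5.95389892e-04  9.63227794e-01  2.68685432e-01 -7.23131597e-02]
 [ 4.74863441e-04 -2.68685177e-01  9.63227933e-01 -1.58315449e-01]
 [ 0.00000000e+00  0.00000000e+00  0.00000000e+00  1.00000000e+00]] [[327.78380045   0.         319.82750945]
 [  0.         327.78380045 200.51939304]
 [  0.           0.           1.        ]] -0.04366219470054457
```

View pics/wrist2.png

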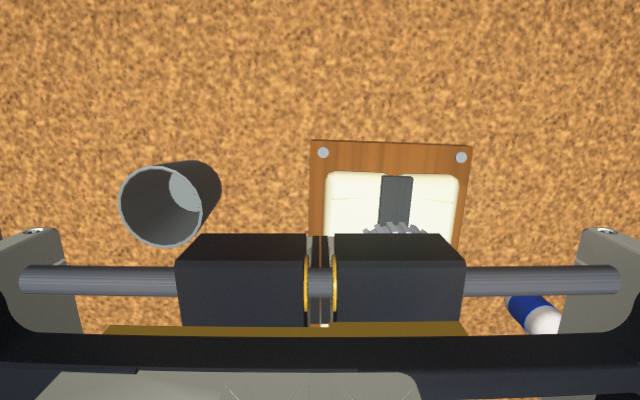

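View pics/side2.png

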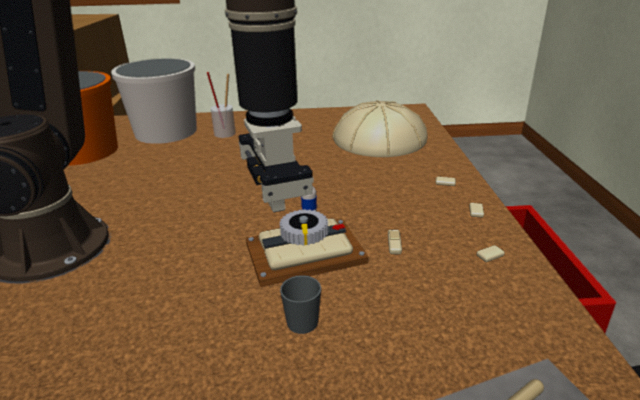

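Run:
```python
import cv2
a=cv2.imread("pics/side2.png");cv2.imwrite("pics/s3.png",cv2.resize(a[120:260,220:370],None,fx=4,fy=4,interpolation=cv2.INTER_CUBIC))
a=cv2.imread("pics/wrist2.png");cv2.imwrite("pics/w3.png",cv2.resize(a[220:340,230:410],None,fx=4,fy=4,interpolation=cv2.INTER_CUBIC))
```

```text
(no output)
```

View pics/s3.png

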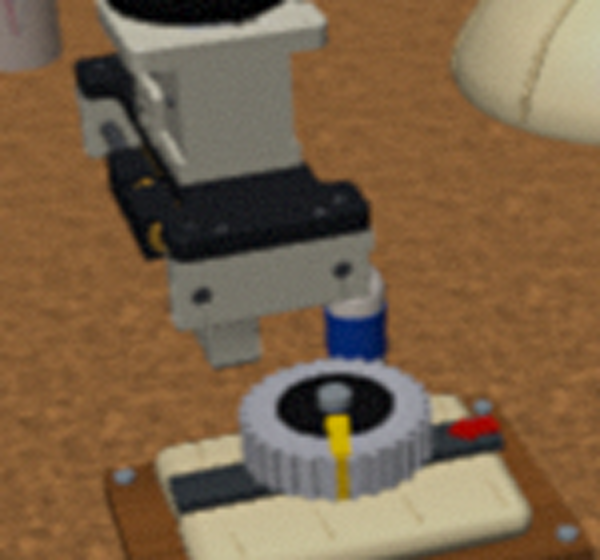

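View pics/w3.png

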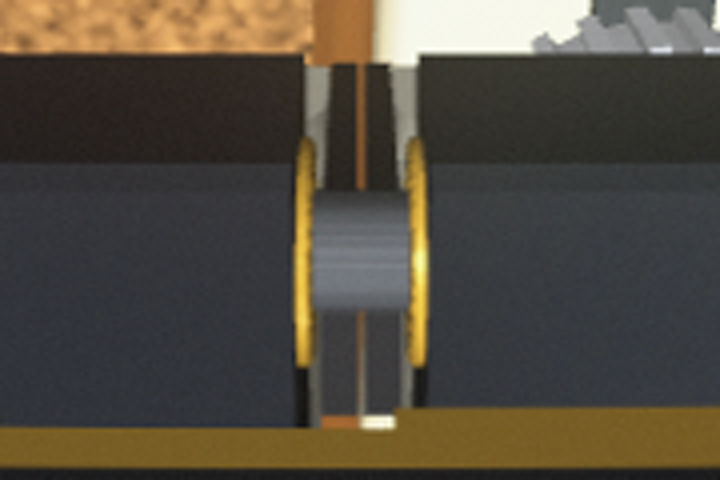

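The fingertips form a small block of about 14 x 19 mm and 18 mm long, with wide finger plates above. So the tip should sit at z of about 0.070. My plan is to engage one corner of the block between the ribs, orbit the ring's axis with the tool yawing along, and check the force and picture after each step.

```bash
cat >> h.py <<'E'
from scipy.spatial.transform import Rotation as Ro
C=np.array([0.5453,-0.0770]); CORN=np.array([.007,.0095]); PH=14.3
def cur():
    s=get_state();q=s["eef_rot"];R=Ro.from_quat(np.r_[q[1:],q[0]]);x=R.as_matrix()[:,0]
    psi=np.degrees(np.arctan2(x[1],x[0]))%360
    return s,R,psi
def pose(psi,r,z,C=C):
    a=np.radians(psi);x=np.array([np.cos(a),np.sin(a)]);y=np.array([np.sin(a),-np.cos(a)])
    return np.r_[C-r*(x+y)/np.sqrt(2)-CORN[0]*x-CORN[1]*y,z], Ro.from_matrix(np.c_[np.r_[x,0],np.r_[y,0],[0,0,-1]])
def rows(targets):
    s,R,psi=cur()
    for t in targets:
        p,Rt=pose(*t);d=R.inv().apply(p-s["tcp_pos"]);w=(R.inv()*Rt).as_rotvec()
        print("[%.4f, %.4f, %.4f, %.3f, %.3f, %.3f, 1],"%(*d,*w))
def report():
    s,R,psi=cur();a=np.radians(psi);x=np.array([np.cos(a),np.sin(a)]);y=np.array([np.sin(a),-np.cos(a)])
    c=s["tcp_pos"][:2]+CORN[0]*x+CORN[1]*y-C
    b=(x+y)/np.sqrt(2);f=s["force"];tt=np.array([b[1],-b[0]])
    print("t%.2f psi%.1f cornr %.4f az %.1f z %.4f F out %.1f tan(acw) %.1f z %.1f q6 %.2f"%(s["t"],psi,np.hypot(*c),np.degrees(np.arctan2(c[1],c[0])),s["tcp_pos"][2],-f[:2]@b,f[:2]@tt,f[2],s["joint_pos"][5]))
def ring(img="top",save=None):
    c=vision.read_camera(img);b=(340,180,440,290) if img=="top" else (250,190,365,280)
    m=mask(c,"yellow");y=pts(m,b)
    if save: cv2.imwrite(save,cv2.resize((c["color"][165:305,280:520,::-1] if img=="top" else c["color"][120:290,200:410,::-1]),None,fx=3.3,fy=3.3,interpolation=cv2.INTER_CUBIC))
    if len(y)<5: print(img,"mark hidden",len(y));return
    w=ray_plane(c,y,.081)[:,:2]-C;k=np.hypot(*w.T)<.047;v=w[k].mean(0)
    print(img,"n",k.sum(),"mark az %.1f rel pointer %.1f r %.4f"%(np.degrees(np.arctan2(v[1],v[0])),(np.degrees(np.arctan2(v[1],v[0]))-PH+180)%360-180,np.hypot(*v)))
E
python3 - <<'E'
from h import *
report();ring();ring("side")
rows([(106,.062,.158),(106,.062,.070),(106,.051,.070)])
E
```

```text
t1.82 psi106.1 cornr 0.0823 az -117.6 z 0.1613 F out 0.2 tan(acw) 0.7 z 0.6 q6 -1.36
top mark hidden 0
side n 48 mark az -87.4 rel pointer -101.7 r 0.0272
[0.0163, 0.0131, 0.0038, 0.002, 0.000, 0.001, 1],
[0.0163, 0.0129, 0.0918, 0.002, 0.000, 0.001, 1],
[0.0241, 0.0207, 0.0918, 0.002, 0.000, 0.001, 1],
```

>>> carry_out(
  deltas=[
    [0.016,0.013,0,0,0,0,1],
    [0.016,0.013,0.045,0,0,0,1],
    [0.016,0.013,0.09,0,0,0,1],
    [0.02,0.017,0.091,0,0,0,1],
    [0.024,0.0205,0.091,0,0,0,1],
    [0.024,0.0205,0.091,0,0,0,1],
  ],
)

```text
t: 2.68
tcp_pos: [0.5137, -0.1311, 0.0724]
eef_rot: [0.001, 0.601, 0.799, 0.001]
force: [-1.5, -2.9, -2.0]
grip_width: 0.0005
```

Run:
```python
from h import *
report();ring("side","pics/s4.png")
rows([(106,.050,.070),(106,.049,.070),(106,.048,.07),(106,.047,.07)])
```

```text
t2.67 psi106.1 cornr 0.0510 az -118.6 z 0.0724 F out 3.3 tan(acw) 0.1 z -2.0 q6 -1.41
side n 0 mark az nan rel pointer nan r nan
[0.0010, 0.0005, 0.0024, 0.003, 0.001, 0.001, 1],
[0.0017, 0.0012, 0.0024, 0.003, 0.001, 0.001, 1],
[0.0024, 0.0019, 0.0024, 0.003, 0.001, 0.001, 1],
[0.0031, 0.0026, 0.0024, 0.003, 0.001, 0.001, 1],h.py:41: RuntimeWarning: Mean of empty slice.
  w=ray_plane(c,y,.081)[:,:2]-C;k=np.hypot(*w.T)<.047;v=w[k].mean(0)
  ret = um.true_divide(
```

View pics/s4.png

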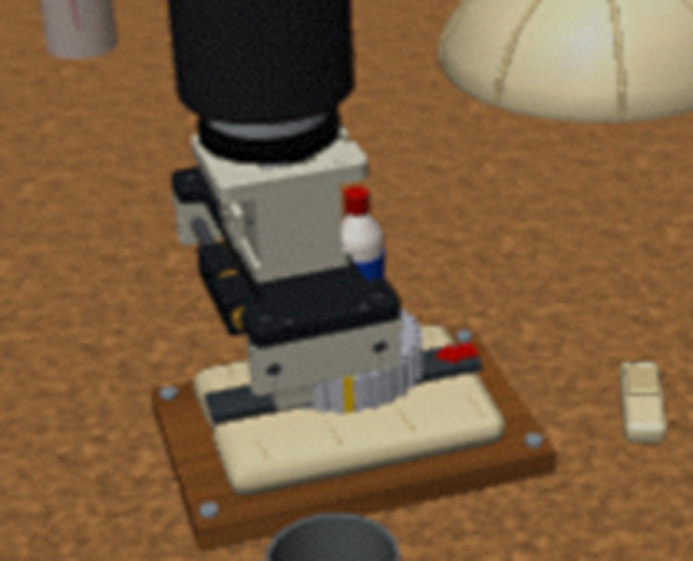

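The picture shows the tip beside the ring, with the plate hanging over the ring's edge at about (330,340) and the mark on the rim at (348,393). I'll push in gently and read the force.

>>> carry_out(
  deltas=[
    [0,0,0,0,0,0,1],
    [0.0005,0.0003,0.001,0,0,0,1],
  ],
)

```text
t: 2.98
tcp_pos: [0.5138, -0.1308, 0.0723]
eef_rot: [0.002, 0.601, 0.799, 0.001]
force: [-4.7, -5.3, 4.1]
grip_width: 0.0006
```

Run:
```python
from h import *
report()
s=get_state();print(s["force"],s["torque"])
c=vision.read_camera("side")
K=c["intrinsics"];E=c["extrinsics"]
d=c["depth"]
# world points from side camera near tip
v,u=np.mgrid[190:260,255:345];z=d[v,u];ok=z>0
p=undist(c,np.c_[u[ok],v[ok]]);P=np.c_[p,np.ones(len(p))]*z[ok][:,None]
W=(P-E[:3,3])@E[:3,:3]
R=cur()[1];T=R.inv().apply(W-s["tcp_pos"])
m=(abs(T[:,0])<.03)&(abs(T[:,1])<.06)&(T[:,2]<.003)&(T[:,2]>-.05)
for z0 in np.arange(-.05,.004,.004):
    k=m&(T[:,2]>=z0)&(T[:,2]<z0+.004)&(T[:,0]<0.0)
    if k.sum(): print("%.3f"%z0,k.sum(),T[k][:,0].min().round(4),np.median(T[k][:,0]).round(4),T[k][:,1].min().round(4),T[k][:,1].max().round(4))
```

```text
t2.98 psi106.0 cornr 0.0507 az -118.6 z 0.0723 F out 7.0 tan(acw) -1.5 z 4.1 q6 -1.41
[-4.70529783 -5.34931669  4.08952933] [-1.84108029  1.51358601  0.03079637]
-0.018 17 -0.0178 -0.0155 -0.0108 0.0116
-0.014 25 -0.0185 -0.016 -0.0113 0.0109
-0.010 42 -0.0189 -0.0134 -0.0113 0.0587
-0.006 43 -0.017 -0.0048 -0.0086 0.06
-0.002 31 -0.0079 -0.0038 0.0278 0.0589
0.002 3 -0.0069 -0.0035 0.0407 0.0564
```

Run:
```python
from h import *
s=get_state();c=vision.read_camera("side");E=c["extrinsics"];d=c["depth"]
v,u=np.mgrid[120:260,220:345];z=d[v,u];ok=z>0
p=undist(c,np.c_[u[ok],v[ok]]);P=np.c_[p,np.ones(len(p))]*z[ok][:,None]
W=(P-E[:3,3])@E[:3,:3]
T=cur()[1].inv().apply(W-s["tcp_pos"])
m=(abs(T[:,1])<.05)&(T[:,0]<.0)&(T[:,0]>-.09)
for z0 in np.arange(-.08,.012,.004):
    k=m&(T[:,2]>=z0)&(T[:,2]<z0+.004)
    if k.sum(): print("%.3f"%z0,k.sum(),np.percentile(T[k][:,0],[5,25,50,75]).round(4),np.percentile(T[k][:,1],[0,100]).round(4))
```

```text
-0.080 89 [-0.0895 -0.0886 -0.0877 -0.0867] [-0.0393  0.0387]
-0.076 107 [-0.0896 -0.0888 -0.088  -0.0869] [-0.039   0.0392]
-0.072 93 [-0.0895 -0.0888 -0.0879 -0.0871] [-0.0388  0.039 ]
-0.068 16 [-0.0882 -0.0874 -0.0868 -0.0863] [-0.0331  0.0318]
-0.020 3 [-0.0171 -0.0168 -0.0164 -0.016 ] [-0.0104 -0.0043]
-0.016 25 [-0.0173 -0.016  -0.015  -0.0142] [-0.0115  0.0112]
-0.012 29 [-0.0176 -0.0167 -0.0152 -0.0135] [-0.0103  0.0438]
-0.008 40 [-0.017  -0.0156 -0.0059 -0.0027] [-0.011   0.0499]
-0.004 25 [-0.014  -0.0055 -0.0034 -0.0026] [-0.0095  0.0497]
0.000 20 [-0.0072 -0.0052 -0.004  -0.0027] [0.0278 0.0492]
0.004 22 [-0.0054 -0.0045 -0.0031 -0.0016] [0.0206 0.0495]
0.008 19 [-0.0054 -0.0039 -0.0028 -0.0017] [0.0203 0.0494]
```

The depth data clears this up. The wide plate is the gripper's body, 66 mm above the tip, and the fingers themselves are about 30 x 19 mm when closed. That means the corner is already in contact in a gap at about 45 mm radius, with 7 N. Next is a cautious first orbit.

```bash
sed -i 's/CORN=np.array(\[.007,.0095\])/CORN=np.array([.0145,.0095])/' h.py
python3 - <<'E'
from h import *
report()
rows([(106+2.5*i,.0455,.069) for i in range(1,9)])
E
```

```text
t3.08 psi106.1 cornr 0.0458 az -125.2 z 0.0721 F out 4.9 tan(acw) -1.8 z 4.1 q6 -1.41
[-0.0053, 0.0055, 0.0032, 0.003, 0.002, -0.043, 1],
[-0.0069, 0.0077, 0.0032, 0.003, 0.002, -0.086, 1],
[-0.0085, 0.0099, 0.0032, 0.003, 0.002, -0.130, 1],
[-0.0100, 0.0122, 0.0032, 0.003, 0.002, -0.174, 1],
[-0.0114, 0.0145, 0.0032, 0.003, 0.002, -0.217, 1],
[-0.0127, 0.0170, 0.0032, 0.003, 0.002, -0.261, 1],
[-0.0139, 0.0194, 0.0032, 0.003, 0.002, -0.304, 1],
[-0.0149, 0.0219, 0.0032, 0.003, 0.002, -0.348, 1],
```

>>> carry_out(
  deltas=[
    [-0.0025,0.003,0.001,0,0,-0.04,1],
    [-0.005,0.006,0.002,0,0,-0.085,1],
    [-0.008,0.0095,0.003,0,0,-0.13,1],
    [-0.01,0.012,0.003,0,0,-0.175,1],
    [-0.0115,0.0145,0.003,0,0,-0.215,1],
    [-0.0125,0.017,0.003,0,0,-0.26,1],
    [-0.014,0.0195,0.003,0,0,-0.305,1],
    [-0.015,0.022,0.003,0,0,-0.35,1],
  ],
)

```text
t: 4.08
tcp_pos: [0.5393, -0.1402, 0.0702]
eef_rot: [0.002, 0.452, 0.892, 0.0]
force: [-4.3, -6.3, 5.4]
grip_width: 0.0004
```

Run:
```python
from h import *
report();ring("side","pics/s5.png");ring("top","pics/t5.png")
c=vision.read_camera("side");y=pts(mask(c,"yellow"),(250,190,365,280));print(len(y),y.mean(0))
```

```text
t4.08 psi126.2 cornr 0.0464 az -98.5 z 0.0702 F out 6.9 tan(acw) -3.3 z 5.4 q6 -1.04
side mark hidden 0
top mark hidden 0
0 [nan nan]<stdin>:3: RuntimeWarning: Mean of empty slice.
  ret = um.true_divide(
```

View pics/s5.png

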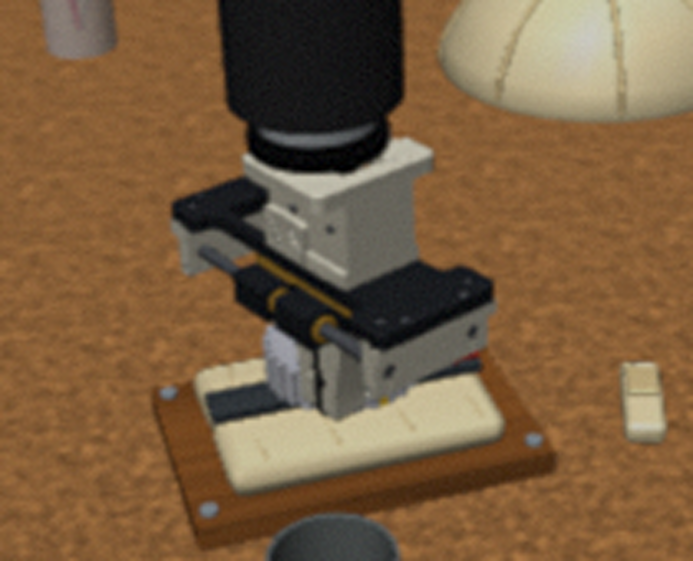

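View pics/t5.png

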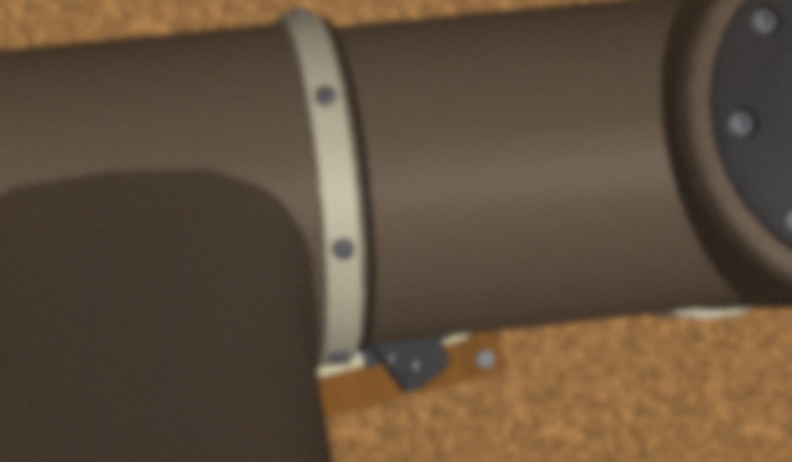

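The ring turned with the finger: the yellow rim mark moved right to about (385,400) in the crop, which is about +26°, and forces are 7 N. The drive works, so I'll continue at 5° per row.

Run:
```python
from h import *
p=cur()[2]
rows([(p+5*i,.0455,.069) for i in range(1,9)])
```

```text
[-0.0025, 0.0044, 0.0013, 0.003, 0.004, -0.087, 1],
[-0.0055, 0.0090, 0.0013, 0.002, 0.004, -0.175, 1],
[-0.0082, 0.0137, 0.0013, 0.002, 0.005, -0.262, 1],
[-0.0104, 0.0187, 0.0014, 0.002, 0.005, -0.349, 1],
[-0.0122, 0.0238, 0.0014, 0.002, 0.005, -0.436, 1],
[-0.0136, 0.0291, 0.0014, 0.002, 0.005, -0.524, 1],
[-0.0145, 0.0345, 0.0014, 0.001, 0.005, -0.611, 1],
[-0.0149, 0.0400, 0.0014, 0.001, 0.005, -0.698, 1],
```

>>> carry_out(
  deltas=[
    [-0.0025,0.0045,0.001,0,0,-0.087,1],
    [-0.0055,0.009,0.001,0,0,-0.175,1],
    [-0.008,0.0135,0.001,0,0,-0.262,1],
    [-0.0105,0.0185,0.001,0,0,-0.35,1],
    [-0.012,0.024,0.001,0,0,-0.436,1],
    [-0.0135,0.029,0.001,0,0,-0.524,1],
    [-0.0145,0.0345,0.001,0,0,-0.611,1],
    [-0.015,0.04,0.001,0,0,-0.698,1],
  ],
)

```text
t: 5.22
tcp_pos: [0.5826, -0.1293, 0.0707]
eef_rot: [0.004, 0.119, 0.993, -0.001]
force: [-0.9, -5.2, 2.2]
grip_width: 0.0007
```

Run:
```python
from h import *
report();ring("side","pics/s6.png")
p=cur()[2]
rows([(p+5*i,.0455,.069) for i in range(1,9)])
```

```text
t5.22 psi166.3 cornr 0.0471 az -57.4 z 0.0707 F out 4.0 tan(acw) -3.4 z 2.2 q6 -0.35
side mark hidden 4
[-0.0012, 0.0043, 0.0017, -0.001, 0.009, -0.087, 1],
[-0.0043, 0.0088, 0.0018, -0.001, 0.009, -0.175, 1],
[-0.0070, 0.0136, 0.0018, -0.002, 0.009, -0.262, 1],
[-0.0092, 0.0186, 0.0018, -0.002, 0.009, -0.349, 1],
[-0.0110, 0.0237, 0.0018, -0.003, 0.008, -0.436, 1],
[-0.0124, 0.0290, 0.0018, -0.003, 0.008, -0.524, 1],
[-0.0132, 0.0344, 0.0018, -0.003, 0.008, -0.611, 1],
[-0.0136, 0.0398, 0.0018, -0.004, 0.008, -0.698, 1],
```

View pics/s6.png

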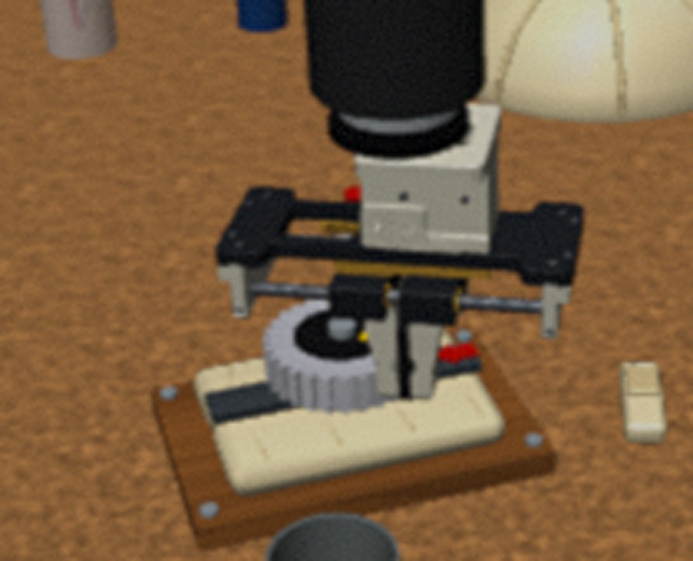

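The ring shows the mark's inner end at (363,336) near the finger, consistent with about -20° azimuth. I'll continue with a little more inward bias.

>>> carry_out(
  deltas=[
    [-0.001,0.005,0.001,0,0.003,-0.087,1],
    [-0.0037,0.0095,0.002,0,0.006,-0.175,1],
    [-0.0063,0.0143,0.002,0,0.008,-0.262,1],
    [-0.0085,0.0193,0.002,0,0.008,-0.35,1],
    [-0.0103,0.0244,0.002,0,0.008,-0.436,1],
    [-0.0117,0.0297,0.002,0,0.008,-0.524,1],
    [-0.0125,0.035,0.002,0,0.008,-0.611,1],
    [-0.013,0.0405,0.002,0,0.008,-0.698,1],
  ],
)

```text
t: 6.28
tcp_pos: [0.6079, -0.0925, 0.0705]
eef_rot: [0.002, -0.231, 0.973, -0.003]
force: [2.1, -3.8, 2.9]
grip_width: 0.0006
```

Run:
```python
from h import *
report();ring("side","pics/s7.png")
p=cur()[2]
rows([(p+5*i,.0450,.069) for i in range(1,9)])
```

```text
t6.28 psi206.7 cornr 0.0474 az -16.6 z 0.0705 F out 3.1 tan(acw) -2.9 z 2.9 q6 0.29
side n 47 mark az 25.0 rel pointer 10.7 r 0.0280
[-0.0006, 0.0047, 0.0014, -0.006, 0.003, -0.087, 1],
[-0.0037, 0.0092, 0.0014, -0.006, 0.003, -0.175, 1],
[-0.0063, 0.0139, 0.0014, -0.006, 0.003, -0.262, 1],
[-0.0085, 0.0188, 0.0014, -0.006, 0.002, -0.349, 1],
[-0.0103, 0.0239, 0.0014, -0.007, 0.002, -0.436, 1],
[-0.0116, 0.0292, 0.0013, -0.007, 0.002, -0.524, 1],
[-0.0125, 0.0345, 0.0013, -0.007, 0.002, -0.611, 1],
[-0.0129, 0.0399, 0.0013, -0.007, 0.001, -0.698, 1],
```

View pics/s7.png

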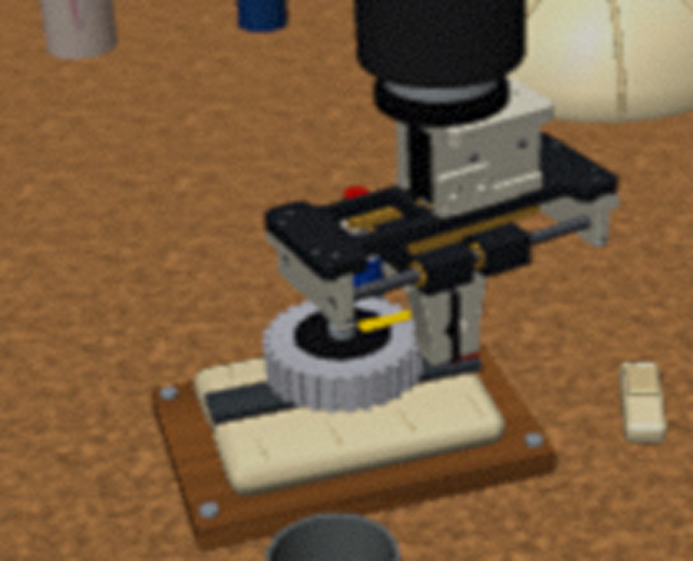

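The mark reads +10.7° past the pointer, so the first line-up is crossed with no slip. Continuing.

>>> carry_out(
  deltas=[
    [-0.0005,0.005,0.001,-0.003,0.001,-0.087,1],
    [-0.0032,0.0097,0.0015,-0.006,0.002,-0.175,1],
    [-0.0058,0.0144,0.0015,-0.006,0.002,-0.262,1],
    [-0.008,0.0193,0.0015,-0.006,0.002,-0.35,1],
    [-0.0098,0.0244,0.0015,-0.006,0.002,-0.436,1],
    [-0.0111,0.0297,0.0015,-0.006,0.002,-0.524,1],
    [-0.012,0.035,0.0015,-0.006,0.002,-0.611,1],
    [-0.0124,0.0404,0.0015,-0.006,0.002,-0.698,1],
  ],
)

```text
t: 7.32
tcp_pos: [0.6034, -0.0497, 0.0702]
eef_rot: [0.002, -0.552, 0.834, -0.002]
force: [4.0, -0.9, 3.1]
grip_width: -0.0
```

Run:
```python
from h import *
report();ring("side")
p=cur()[2]
rows([(p+5*i,.0445,.069) for i in range(1,9)])
```

```text
t7.33 psi247.0 cornr 0.0471 az 22.0 z 0.0702 F out 3.3 tan(acw) -2.3 z 3.1 q6 0.93
side n 38 mark az 61.2 rel pointer 46.9 r 0.0304
[-0.0015, 0.0057, 0.0012, -0.005, 0.002, -0.087, 1],
[-0.0045, 0.0102, 0.0011, -0.005, 0.001, -0.175, 1],
[-0.0071, 0.0149, 0.0011, -0.005, 0.001, -0.262, 1],
[-0.0093, 0.0198, 0.0011, -0.005, 0.001, -0.349, 1],
[-0.0111, 0.0248, 0.0011, -0.005, 0.001, -0.436, 1],
[-0.0124, 0.0300, 0.0011, -0.005, 0.000, -0.524, 1],
[-0.0132, 0.0353, 0.0010, -0.005, 0.000, -0.611, 1],
[-0.0136, 0.0407, 0.0010, -0.005, -0.000, -0.698, 1],
```

>>> carry_out(
  deltas=[
    [-0.0015,0.0055,0.001,-0.003,0,-0.087,1],
    [-0.0045,0.01,0.001,-0.005,0,-0.175,1],
    [-0.007,0.015,0.001,-0.005,0,-0.262,1],
    [-0.0093,0.0198,0.001,-0.005,0,-0.35,1],
    [-0.011,0.025,0.001,-0.005,0,-0.436,1],
    [-0.0124,0.03,0.001,-0.005,0,-0.524,1],
    [-0.0132,0.0353,0.001,-0.005,0,-0.611,1],
    [-0.0136,0.0407,0.001,-0.005,0,-0.698,1],
  ],
)

```text
t: 8.38
tcp_pos: [0.5731, -0.02, 0.0702]
eef_rot: [-0.002, 0.805, -0.593, 0.002]
force: [3.5, 0.9, 2.7]
grip_width: 0.0008
```

Run:
```python
from h import *
report();ring("side")
p=cur()[2]
rows([(p+5*i,.0445,.069) for i in range(1,9)])
```

```text
t8.38 psi287.3 cornr 0.0464 az 60.3 z 0.0702 F out 2.4 tan(acw) -2.7 z 2.7 q6 1.57
side n 33 mark az 98.4 rel pointer 84.1 r 0.0319
[-0.0030, 0.0062, 0.0011, -0.005, -0.000, -0.087, 1],
[-0.0060, 0.0107, 0.0011, -0.005, -0.000, -0.175, 1],
[-0.0086, 0.0154, 0.0011, -0.005, -0.001, -0.262, 1],
[-0.0108, 0.0203, 0.0011, -0.005, -0.001, -0.349, 1],
[-0.0126, 0.0253, 0.0010, -0.005, -0.001, -0.436, 1],
[-0.0139, 0.0305, 0.0010, -0.005, -0.001, -0.524, 1],
[-0.0148, 0.0358, 0.0010, -0.005, -0.001, -0.611, 1],
[-0.0151, 0.0412, 0.0009, -0.005, -0.002, -0.698, 1],
```

>>> carry_out(
  deltas=[
    [-0.003,0.006,0.001,-0.003,0,-0.087,1],
    [-0.006,0.0105,0.001,-0.005,0,-0.175,1],
    [-0.0086,0.0153,0.001,-0.005,0,-0.262,1],
    [-0.0108,0.0202,0.001,-0.005,0,-0.35,1],
    [-0.0126,0.0252,0.001,-0.005,0,-0.436,1],
    [-0.0139,0.0304,0.001,-0.005,0,-0.524,1],
    [-0.0147,0.0357,0.001,-0.005,0,-0.611,1],
    [-0.015,0.041,0.001,-0.005,0,-0.698,1],
  ],
)

```text
t: 9.43
tcp_pos: [0.5307, -0.0163, 0.07]
eef_rot: [-0.001, 0.96, -0.28, 0.002]
force: [1.6, 6.0, 4.5]
grip_width: 0.0005
```

Run:
```python
from h import *
report();ring("side","pics/s8.png")
p=cur()[2]
rows([(p+5*i,.0445,.0695) for i in range(1,9)])
```

```text
t9.43 psi327.4 cornr 0.0455 az 99.4 z 0.0700 F out 5.5 tan(acw) -2.9 z 4.5 q6 2.23
side n 44 mark az 134.5 rel pointer 120.2 r 0.0284
[-0.0040, 0.0061, 0.0004, -0.003, -0.003, -0.087, 1],
[-0.0070, 0.0105, 0.0004, -0.003, -0.004, -0.175, 1],
[-0.0097, 0.0152, 0.0004, -0.003, -0.004, -0.262, 1],
[-0.0119, 0.0201, 0.0004, -0.002, -0.004, -0.349, 1],
[-0.0136, 0.0252, 0.0004, -0.002, -0.004, -0.436, 1],
[-0.0149, 0.0304, 0.0003, -0.002, -0.004, -0.524, 1],
[-0.0158, 0.0357, 0.0003, -0.002, -0.004, -0.611, 1],
[-0.0162, 0.0411, 0.0003, -0.002, -0.004, -0.698, 1],
```

View pics/s8.png

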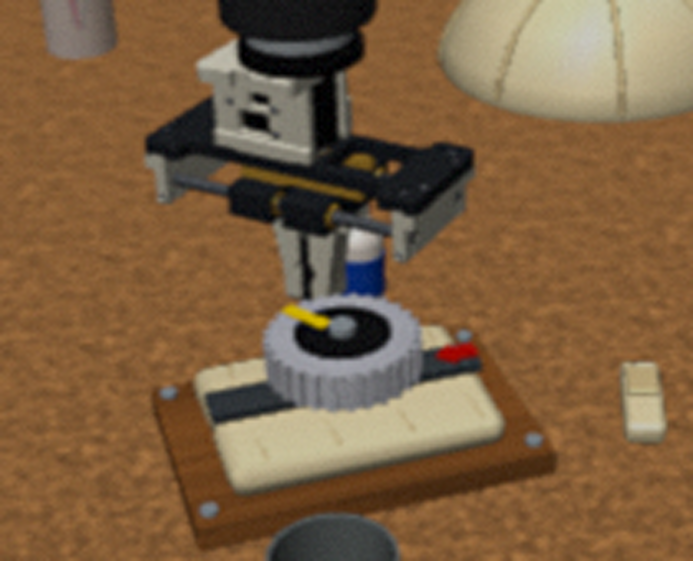

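Mark now at +120° (yellow at (303,317) in the crop). The radius trend says the real axis is about 1 mm further in +x, so I'll shift the centre, then do one last arc before unwinding the wrist.

```bash
sed -i 's/C=np.array(\[0.5453,-0.0770\])/C=np.array([0.5462,-0.0772])/' h.py
python3 - <<'E'
from h import *
p=cur()[2];report()
rows([(p+5*i,.0452,.0695) for i in range(1,8)]+[(p+35,.058,.0695)])
E
```

```text
t9.47 psi327.7 cornr 0.0458 az 101.5 z 0.0700 F out 5.1 tan(acw) -0.9 z 5.0 q6 2.24
[-0.0037, 0.0053, 0.0004, -0.003, -0.003, -0.087, 1],
[-0.0067, 0.0098, 0.0004, -0.003, -0.004, -0.175, 1],
[-0.0094, 0.0146, 0.0004, -0.003, -0.004, -0.262, 1],
[-0.0116, 0.0195, 0.0004, -0.002, -0.004, -0.349, 1],
[-0.0134, 0.0246, 0.0004, -0.002, -0.004, -0.436, 1],
[-0.0147, 0.0299, 0.0003, -0.002, -0.004, -0.524, 1],
[-0.0156, 0.0353, 0.0003, -0.002, -0.004, -0.611, 1],
[-0.0282, 0.0331, 0.0003, -0.002, -0.004, -0.611, 1],
```

>>> carry_out(
  deltas=[
    [-0.0037,0.0053,0,0,0,-0.087,1],
    [-0.0067,0.0098,0,0,0,-0.175,1],
    [-0.0094,0.0146,0,0,0,-0.262,1],
    [-0.0116,0.0195,0,0,0,-0.35,1],
    [-0.0134,0.0246,0,0,0,-0.436,1],
    [-0.0147,0.03,0,0,0,-0.524,1],
    [-0.0156,0.0353,0,0,0,-0.611,1],
    [-0.028,0.033,0,0,0,-0.611,1],
  ],
)

```text
t: 10.48
tcp_pos: [0.4883, -0.0293, 0.0697]
eef_rot: [-0.001, 1.0, 0.021, 0.002]
force: [-0.2, 0.4, -0.3]
grip_width: 0.0005
```

Run:
```python
from h import *
report();ring("side")
s,R,p=cur();print(s["tcp_pos"],s["joint_pos"])
```

```text
t10.47 psi2.4 cornr 0.0580 az 137.8 z 0.0697 F out 0.5 tan(acw) -0.2 z -0.3 q6 2.84
side n 50 mark az 170.0 rel pointer 155.7 r 0.0294
[ 0.4868394  -0.02878527  0.06955158] [ 3.45208399e-01  2.18279402e-01 -6.00428046e-01  1.16717745e-04
 -7.48467524e-01  2.83730557e+00]
```

Free of the ring at +155.7°. I'll unwind the wrist in place.

>>> carry_out(
  deltas=[
    [-0.003,-0.003,0,0,0,0.175,1],
    [-0.003,-0.003,0,0,0,0.35,1],
    [-0.003,-0.003,0,0,0,0.525,1],
    [-0.003,-0.003,0,0,0,0.7,1],
    [-0.003,-0.003,0,0,0,0.875,1],
    [-0.003,-0.003,0,0,0,1.05,1],
    [-0.003,-0.003,0,0,0,1.225,1],
    [-0.003,-0.003,0,0,0,1.4,1],
  ],
)

```text
t: 11.52
tcp_pos: [0.4832, -0.0257, 0.0694]
eef_rot: [-0.001, 0.775, -0.632, 0.001]
force: [-0.3, 0.3, 0.3]
grip_width: 0.0004
```

>>> carry_out(
  deltas=[
    [0,0,0,0,0,0.175,1],
    [0,0,0,0,0,0.35,1],
    [0,0,0,0,0,0.525,1],
    [0,0,0,0,0,0.7,1],
    [0,0,0,0,0,0.875,1],
    [0,0,0,0,0,1.05,1],
    [0,0,0,0,0,1.225,1],
    [0,0,0,0,0,1.4,1],
  ],
)

```text
t: 12.52
tcp_pos: [0.4828, -0.0254, 0.0692]
eef_rot: [0.001, -0.181, 0.984, 0.0]
force: [0.2, -0.7, 0.2]
grip_width: 0.0004
```

>>> carry_out(
  deltas=[
    [0,0,0,0,0,0.175,1],
    [0,0,0,0,0,0.35,1],
    [0,0,0,0,0,0.525,1],
    [0,0,0,0,0,0.7,1],
    [0,0,0,0,0,0.875,1],
    [0,0,0,0,0,1.05,1],
    [0,0,0,0,0,1.225,1],
    [0,0,0,0,0,1.4,1],
  ],
)

```text
t: 13.52
tcp_pos: [0.4823, -0.0252, 0.069]
eef_rot: [0.0, 0.5, 0.866, 0.001]
force: [0.1, -0.0, -0.3]
grip_width: 0.0003
```

Run:
```python
from h import *
report();ring("side")
s,R,p=cur();print(s["tcp_pos"],s["joint_pos"])
rows([(p-10*i,.060,.0695) for i in range(1,9)])
```

```text
t13.53 psi120.0 cornr 0.0936 az 132.3 z 0.0690 F out -0.0 tan(acw) 0.1 z -0.3 q6 -1.40
side n 51 mark az 169.9 rel pointer 155.6 r 0.0295
[ 0.48225867 -0.02520543  0.06900313] [ 3.55875506e-01  2.12906007e-01 -6.09429802e-01 -5.82624619e-04
 -7.46510253e-01 -1.41053288e+00]
[-0.1238, -0.0310, -0.0006, 0.002, -0.000, 0.175, 1],
[-0.1125, -0.0383, -0.0006, 0.002, -0.000, 0.349, 1],
[-0.1001, -0.0434, -0.0006, 0.002, -0.001, 0.524, 1],
[-0.0870, -0.0464, -0.0006, 0.002, -0.001, 0.698, 1],
[-0.0736, -0.0470, -0.0006, 0.002, -0.001, 0.873, 1],
[-0.0603, -0.0453, -0.0006, 0.002, -0.001, 1.047, 1],
[-0.0474, -0.0413, -0.0006, 0.002, -0.001, 1.222, 1],
[-0.0355, -0.0351, -0.0006, 0.002, -0.001, 1.396, 1],
```

>>> carry_out(
  deltas=[
    [-0.004,-0.004,0,0,0,0.175,1],
    [-0.009,-0.009,0,0,0,0.35,1],
    [-0.014,-0.014,0,0,0,0.525,1],
    [-0.019,-0.018,-0.001,0,0,0.7,1],
    [-0.023,-0.023,-0.001,0,0,0.873,1],
    [-0.027,-0.027,-0.001,0,0,1.047,1],
    [-0.031,-0.031,-0.001,0,0,1.222,1],
    [-0.035,-0.035,-0.001,0,0,1.396,1],
  ],
)

```text
t: 14.58
tcp_pos: [0.4686, -0.0729, 0.0698]
eef_rot: [-0.0, 0.942, 0.336, 0.001]
force: [0.1, -0.2, -0.4]
grip_width: 0.0002
```

Run:
```python
from h import *
report()
s,R,p=cur();print(s["tcp_pos"],s["joint_pos"])
rows([(p,.052,.0705),(p,.048,.0705),(p,.0455,.0705)]+[(p+5*i,.0452,.0705) for i in range(1,6)])
```

```text
t14.57 psi39.2 cornr 0.0606 az 174.2 z 0.0698 F out -0.1 tan(acw) 0.2 z -0.4 q6 -2.72
[ 0.46864592 -0.07287458  0.06980066] [ 2.61420882e-01  1.98944659e-01 -6.26103113e-01 -1.08625687e-03
 -7.44210578e-01 -2.71768406e+00]
[0.0061, 0.0061, -0.0007, -0.000, -0.002, 0.000, 1],
[0.0089, 0.0089, -0.0007, -0.000, -0.002, 0.000, 1],
[0.0107, 0.0107, -0.0007, -0.000, -0.002, 0.000, 1],
[0.0075, 0.0151, -0.0007, 0.000, -0.002, -0.087, 1],
[0.0044, 0.0196, -0.0007, 0.000, -0.002, -0.175, 1],
[0.0017, 0.0244, -0.0007, 0.000, -0.002, -0.262, 1],
[-0.0005, 0.0293, -0.0007, 0.000, -0.002, -0.349, 1],
[-0.0023, 0.0344, -0.0007, 0.000, -0.002, -0.436, 1],
```

>>> carry_out(
  deltas=[
    [0.006,0.006,0,0,0,0,1],
    [0.009,0.009,0,0,0,0,1],
    [0.01,0.01,0,0,0,0,1],
    [0.0075,0.015,0,0,0,-0.087,1],
    [0.0044,0.0196,0,0,0,-0.175,1],
    [0.0017,0.0244,0,0,0,-0.262,1],
    [-0.0005,0.0293,0,0,0,-0.35,1],
    [-0.0023,0.0344,0,0,0,-0.436,1],
  ],
)

```text
t: 15.58
tcp_pos: [0.4872, -0.101, 0.0693]
eef_rot: [-0.001, 0.846, 0.533, -0.0]
force: [-3.9, 0.4, 2.1]
grip_width: 0.0004
```

Run:
```python
from h import *
report();ring("side")
s,R,p=cur()
rows([(p+5*i,.0452,.0705) for i in range(1,9)])
```

```text
t15.57 psi64.4 cornr 0.0466 az -161.5 z 0.0693 F out 3.5 tan(acw) -1.6 z 2.1 q6 -2.21
side n 49 mark az -169.6 rel pointer 176.1 r 0.0259
[-0.0029, 0.0055, -0.0012, -0.002, -0.000, -0.087, 1],
[-0.0060, 0.0100, -0.0012, -0.002, -0.000, -0.175, 1],
[-0.0086, 0.0147, -0.0012, -0.002, -0.000, -0.262, 1],
[-0.0108, 0.0197, -0.0012, -0.002, -0.001, -0.349, 1],
[-0.0126, 0.0248, -0.0012, -0.002, -0.001, -0.436, 1],
[-0.0140, 0.0301, -0.0012, -0.002, -0.001, -0.524, 1],
[-0.0148, 0.0354, -0.0013, -0.002, -0.001, -0.611, 1],
[-0.0152, 0.0409, -0.0013, -0.002, -0.001, -0.698, 1],
```

>>> carry_out(
  deltas=[
    [-0.003,0.0055,-0.001,0,0,-0.087,1],
    [-0.006,0.01,-0.001,0,0,-0.175,1],
    [-0.0086,0.0147,-0.001,0,0,-0.262,1],
    [-0.0108,0.0197,-0.001,0,0,-0.35,1],
    [-0.0126,0.0248,-0.001,0,0,-0.436,1],
    [-0.014,0.03,-0.001,0,0,-0.524,1],
    [-0.0148,0.0354,-0.001,0,0,-0.611,1],
    [-0.0152,0.041,-0.001,0,0,-0.698,1],
  ],
)

```text
t: 16.62
tcp_pos: [0.516, -0.1333, 0.0696]
eef_rot: [-0.002, 0.61, 0.792, -0.002]
force: [-6.0, -4.2, 1.8]
grip_width: 0.0005
```

Run:
```python
from h import *
report();ring("side","pics/s9.png")
s,R,p=cur()
rows([(p+5*i,.0452,.0705) for i in range(1,9)])
```

```text
t16.62 psi104.8 cornr 0.0467 az -121.9 z 0.0696 F out 6.6 tan(acw) -3.1 z 1.8 q6 -1.43
side mark hidden 0
[-0.0031, 0.0059, -0.0009, -0.005, -0.001, -0.087, 1],
[-0.0062, 0.0104, -0.0009, -0.005, -0.002, -0.175, 1],
[-0.0089, 0.0151, -0.0009, -0.005, -0.002, -0.262, 1],
[-0.0111, 0.0200, -0.0009, -0.005, -0.002, -0.349, 1],
[-0.0129, 0.0252, -0.0010, -0.005, -0.002, -0.436, 1],
[-0.0142, 0.0304, -0.0010, -0.004, -0.002, -0.524, 1],
[-0.0151, 0.0358, -0.0010, -0.004, -0.003, -0.611, 1],
[-0.0155, 0.0412, -0.0010, -0.004, -0.003, -0.698, 1],
```

>>> carry_out(
  deltas=[
    [-0.003,0.0058,-0.001,-0.002,0,-0.087,1],
    [-0.0061,0.0103,-0.001,-0.004,0,-0.175,1],
    [-0.0088,0.015,-0.001,-0.004,0,-0.262,1],
    [-0.011,0.02,-0.001,-0.004,0,-0.35,1],
    [-0.0128,0.025,-0.001,-0.004,0,-0.436,1],
    [-0.0142,0.0304,-0.001,-0.004,0,-0.524,1],
    [-0.015,0.0357,-0.001,-0.004,0,-0.611,1],
    [-0.0154,0.041,-0.001,-0.004,0,-0.698,1],
  ],
)

```text
t: 17.68
tcp_pos: [0.5599, -0.1391, 0.0703]
eef_rot: [-0.002, 0.299, 0.954, -0.0]
force: [-1.2, -8.1, -0.1]
grip_width: 0.0003
```

Run:
```python
from h import *
report();ring("side","pics/s9.png")
s,R,p=cur()
rows([(p+5*i,.0452,.0705) for i in range(1,9)])
```

```text
t17.68 psi145.2 cornr 0.0464 az -81.1 z 0.0703 F out 7.8 tan(acw) -2.6 z -0.1 q6 -0.70
side mark hidden 0
[-0.0029, 0.0054, -0.0002, -0.001, -0.002, -0.087, 1],
[-0.0060, 0.0099, -0.0002, -0.001, -0.002, -0.175, 1],
[-0.0086, 0.0146, -0.0002, -0.001, -0.003, -0.262, 1],
[-0.0109, 0.0196, -0.0002, -0.001, -0.003, -0.349, 1],
[-0.0126, 0.0247, -0.0002, -0.001, -0.003, -0.436, 1],
[-0.0140, 0.0300, -0.0002, -0.001, -0.003, -0.524, 1],
[-0.0149, 0.0354, -0.0002, -0.000, -0.003, -0.611, 1],
[-0.0153, 0.0408, -0.0002, -0.000, -0.003, -0.698, 1],
```

View pics/s9.png

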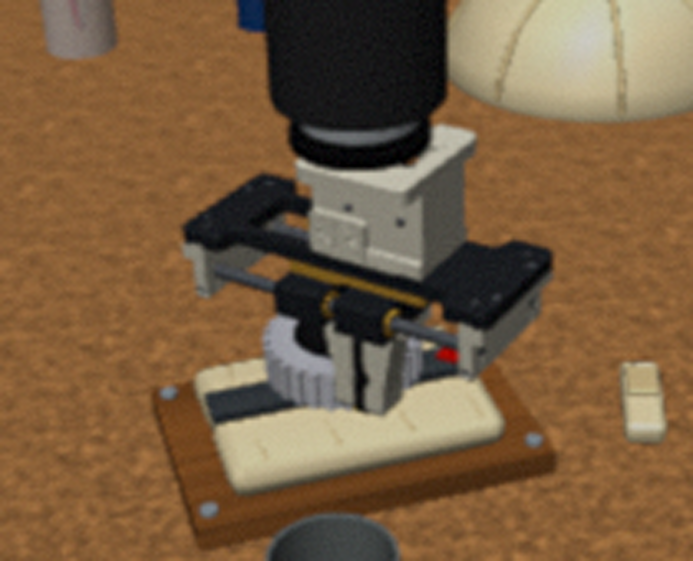

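The mark is hidden behind the fingers at (370,370), which is where it should be at about -90°. Continuing.

>>> carry_out(
  deltas=[
    [-0.003,0.0055,0,0,0,-0.087,1],
    [-0.006,0.01,0,0,0,-0.175,1],
    [-0.0086,0.0147,0,0,0,-0.262,1],
    [-0.0108,0.0197,0,0,0,-0.35,1],
    [-0.0126,0.0247,0,0,0,-0.436,1],
    [-0.014,0.03,0,0,0,-0.524,1],
    [-0.0148,0.0354,0,0,0,-0.611,1],
    [-0.0152,0.0408,0,0,0,-0.698,1],
  ],
)

```text
t: 18.73
tcp_pos: [0.5977, -0.1145, 0.0705]
eef_rot: [-0.0, -0.049, 0.999, -0.0]
force: [1.6, -4.6, -0.8]
grip_width: 0.0008
```

Run:
```python
from h import *
report();ring("side")
s,R,p=cur()
rows([(p+5*i,.0452,.0705) for i in range(1,9)])
```

```text
t18.73 psi185.6 cornr 0.0465 az -39.1 z 0.0705 F out 4.2 tan(acw) -2.6 z -0.8 q6 -0.03
side n 49 mark az -31.8 rel pointer -46.1 r 0.0241
[-0.0021, 0.0048, -0.0000, -0.001, -0.001, -0.087, 1],
[-0.0052, 0.0092, -0.0000, -0.001, -0.001, -0.175, 1],
[-0.0079, 0.0140, -0.0000, -0.001, -0.001, -0.262, 1],
[-0.0101, 0.0189, -0.0000, -0.000, -0.001, -0.349, 1],
[-0.0119, 0.0241, -0.0000, -0.000, -0.001, -0.436, 1],
[-0.0132, 0.0293, -0.0000, -0.000, -0.001, -0.524, 1],
[-0.0141, 0.0347, -0.0001, -0.000, -0.001, -0.611, 1],
[-0.0145, 0.0401, -0.0001, -0.000, -0.001, -0.698, 1],
```

>>> carry_out(
  deltas=[
    [-0.002,0.005,0,0,0,-0.087,1],
    [-0.005,0.0095,0,0,0,-0.175,1],
    [-0.0077,0.0142,0,0,0,-0.262,1],
    [-0.01,0.019,0,0,0,-0.35,1],
    [-0.0117,0.0243,0,0,0,-0.436,1],
    [-0.013,0.0295,0,0,0,-0.524,1],
    [-0.014,0.035,0,0,0,-0.611,1],
    [-0.0144,0.0403,0,0,0,-0.698,1],
  ],
)

```text
t: 19.77
tcp_pos: [0.6095, -0.0724, 0.0707]
eef_rot: [0.0, -0.391, 0.921, -0.001]
force: [2.7, -2.7, -0.1]
grip_width: 0.0001
```

Run:
```python
from h import *
report();ring("side","pics/s10.png")
s,R,p=cur()
rows([(p+5*i,.0450,.071) for i in range(1,9)])
```

```text
t19.77 psi226.0 cornr 0.0464 az 1.2 z 0.0707 F out 2.6 tan(acw) -2.7 z -0.1 q6 0.60
side n 47 mark az 11.4 rel pointer -2.9 r 0.0261
[-0.0022, 0.0049, -0.0003, -0.002, 0.000, -0.087, 1],
[-0.0052, 0.0094, -0.0003, -0.002, 0.000, -0.175, 1],
[-0.0078, 0.0141, -0.0003, -0.002, 0.000, -0.262, 1],
[-0.0101, 0.0190, -0.0003, -0.002, 0.000, -0.349, 1],
[-0.0118, 0.0241, -0.0003, -0.002, 0.000, -0.436, 1],
[-0.0132, 0.0294, -0.0003, -0.002, -0.000, -0.524, 1],
[-0.0140, 0.0347, -0.0003, -0.002, -0.000, -0.611, 1],
[-0.0144, 0.0401, -0.0004, -0.002, -0.000, -0.698, 1],
```

View pics/s10.png

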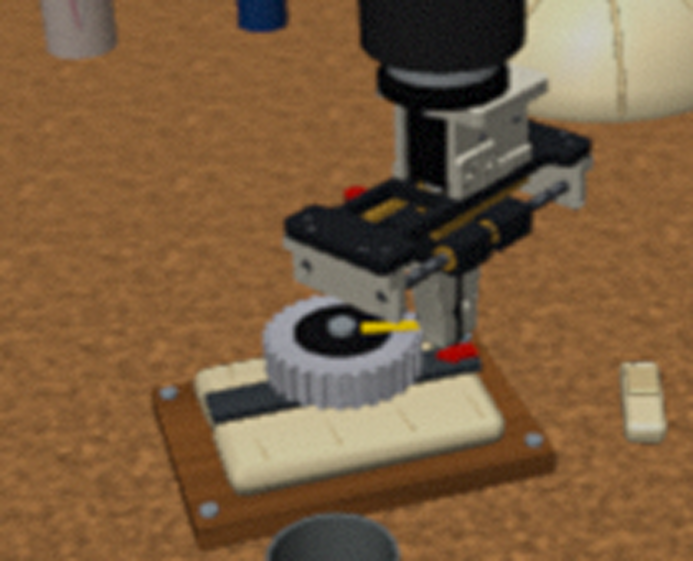

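The mark is just short of its second line-up. The yellow stripe ends at (418,325), beside the finger. Continuing.

>>> carry_out(
  deltas=[
    [-0.002,0.005,0,0,0,-0.087,1],
    [-0.005,0.0095,0,0,0,-0.175,1],
    [-0.0077,0.0142,0,0,0,-0.262,1],
    [-0.01,0.019,0,0,0,-0.35,1],
    [-0.0117,0.0243,0,0,0,-0.436,1],
    [-0.013,0.0295,0,0,0,-0.524,1],
    [-0.014,0.035,0,0,0,-0.611,1],
    [-0.0144,0.0403,0,0,0,-0.698,1],
  ],
)

```text
t: 20.82
tcp_pos: [0.5915, -0.0332, 0.071]
eef_rot: [0.001, -0.684, 0.73, -0.002]
force: [2.5, -1.5, -1.2]
grip_width: 0.0004
```

Run:
```python
from h import *
report();ring("side")
s,R,p=cur()
rows([(p+5*i,.0450,.071) for i in range(1,9)])
```

```text
t20.82 psi266.3 cornr 0.0461 az 40.8 z 0.0710 F out 0.9 tan(acw) -2.8 z -1.2 q6 1.23
side n 41 mark az 48.9 rel pointer 34.6 r 0.0299
[-0.0027, 0.0050, -0.0001, -0.004, -0.000, -0.087, 1],
[-0.0058, 0.0094, -0.0001, -0.004, -0.000, -0.175, 1],
[-0.0084, 0.0142, -0.0001, -0.004, -0.001, -0.262, 1],
[-0.0106, 0.0191, -0.0001, -0.004, -0.001, -0.349, 1],
[-0.0124, 0.0242, -0.0001, -0.004, -0.001, -0.436, 1],
[-0.0138, 0.0295, -0.0002, -0.004, -0.001, -0.524, 1],
[-0.0146, 0.0348, -0.0002, -0.003, -0.001, -0.611, 1],
[-0.0150, 0.0402, -0.0002, -0.003, -0.001, -0.698, 1],
```

>>> carry_out(
  deltas=[
    [-0.0024,0.0054,0,-0.002,0,-0.087,1],
    [-0.0054,0.0098,0,-0.003,0,-0.175,1],
    [-0.008,0.0146,0,-0.003,0,-0.262,1],
    [-0.0102,0.0195,0,-0.003,0,-0.35,1],
    [-0.012,0.0246,0,-0.003,0,-0.436,1],
    [-0.0134,0.0299,0,-0.003,0,-0.524,1],
    [-0.0142,0.0352,0,-0.003,0,-0.611,1],
    [-0.0146,0.0406,0,-0.003,0,-0.698,1],
  ],
)

```text
t: 21.88
tcp_pos: [0.5529, -0.0148, 0.0712]
eef_rot: [-0.001, 0.893, -0.45, 0.002]
force: [4.0, 3.1, -1.4]
grip_width: 0.0005
```

Run:
```python
from h import *
report();ring("side")
s,R,p=cur()
rows([(p+5*i,.0450,.071) for i in range(1,9)])
```

```text
t21.88 psi306.5 cornr 0.0458 az 80.3 z 0.0712 F out 3.6 tan(acw) -3.5 z -1.4 q6 1.88
side n 33 mark az 82.6 rel pointer 68.3 r 0.0323
[-0.0033, 0.0050, 0.0002, -0.003, -0.002, -0.087, 1],
[-0.0063, 0.0095, 0.0001, -0.003, -0.002, -0.175, 1],
[-0.0090, 0.0142, 0.0001, -0.003, -0.002, -0.262, 1],
[-0.0112, 0.0191, 0.0001, -0.002, -0.002, -0.349, 1],
[-0.0130, 0.0242, 0.0001, -0.002, -0.002, -0.436, 1],
[-0.0143, 0.0295, 0.0001, -0.002, -0.002, -0.524, 1],
[-0.0152, 0.0348, 0.0001, -0.002, -0.003, -0.611, 1],
[-0.0156, 0.0402, 0.0000, -0.002, -0.003, -0.698, 1],
```

>>> carry_out(
  deltas=[
    [-0.0033,0.005,0,-0.001,0,-0.087,1],
    [-0.0063,0.0095,0,-0.002,0,-0.175,1],
    [-0.009,0.0142,0,-0.002,0,-0.262,1],
    [-0.0112,0.0191,0,-0.002,0,-0.35,1],
    [-0.013,0.0242,0,-0.002,0,-0.436,1],
    [-0.0143,0.0295,0,-0.002,0,-0.524,1],
    [-0.0152,0.0348,0,-0.002,0,-0.611,1],
    [-0.0156,0.0402,0,-0.002,0,-0.698,1],
  ],
)

```text
t: 22.92
tcp_pos: [0.5108, -0.0254, 0.0711]
eef_rot: [-0.0, 0.993, -0.117, 0.001]
force: [-1.4, 5.9, 0.2]
grip_width: 0.0006
```

Run:
```python
from h import *
report();ring("side")
s,R,p=cur()
rows([(p+4*i,.0450,.071) for i in range(1,5)]+[(p+16,.055,.071),(p+16,.063,.071)])
```

```text
t22.93 psi346.6 cornr 0.0457 az 120.9 z 0.0711 F out 5.8 tan(acw) -1.9 z 0.2 q6 2.57
side n 35 mark az 116.2 rel pointer 101.9 r 0.0316
[-0.0022, 0.0039, 0.0001, -0.000, -0.002, -0.070, 1],
[-0.0048, 0.0075, 0.0001, -0.000, -0.002, -0.140, 1],
[-0.0071, 0.0111, 0.0000, -0.000, -0.002, -0.209, 1],
[-0.0091, 0.0150, 0.0000, -0.000, -0.002, -0.279, 1],
[-0.0178, 0.0101, 0.0000, -0.000, -0.002, -0.279, 1],
[-0.0248, 0.0063, 0.0000, -0.000, -0.002, -0.279, 1],
```

>>> carry_out(
  deltas=[
    [-0.0022,0.004,0,0,0,-0.07,1],
    [-0.0048,0.0075,0,0,0,-0.14,1],
    [-0.007,0.011,0,0,0,-0.21,1],
    [-0.009,0.015,0,0,0,-0.28,1],
    [-0.0178,0.01,0,0,0,-0.28,1],
    [-0.026,0.0055,0,0,0,-0.28,1],
    [-0.026,0.0055,0,0,0,-0.2,1],
  ],
)

```text
t: 23.85
tcp_pos: [0.4827, -0.0247, 0.071]
eef_rot: [0.0, 1.0, -0.016, 0.001]
force: [0.1, -0.1, 0.7]
grip_width: 0.0008
```

Run:
```python
from h import *
report();ring("side","pics/s11.png")
s,R,p=cur();print(s["tcp_pos"])
```

```text
t23.85 psi358.1 cornr 0.0652 az 139.2 z 0.0710 F out -0.1 tan(acw) 0.0 z 0.7 q6 2.75
side n 42 mark az 130.0 rel pointer 115.7 r 0.0311
[ 0.48296347 -0.0247272   0.071064  ]
```

View pics/s11.png

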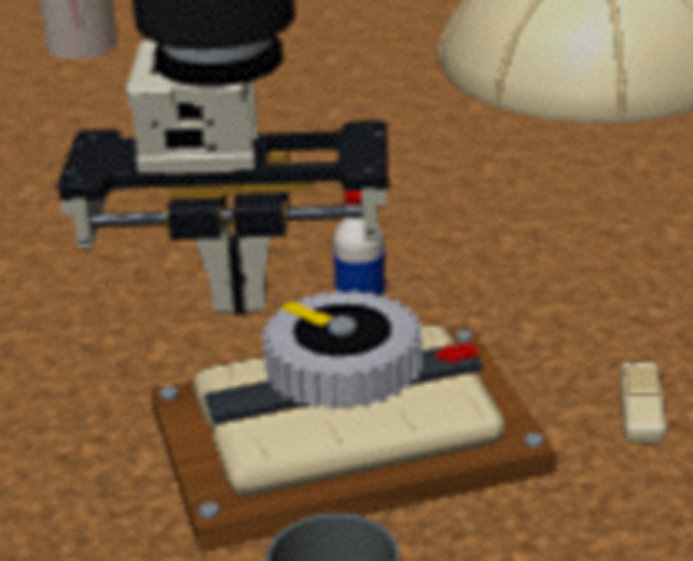

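Free again. The mark is at about +116° of the last lap (yellow at (305,314)), so about 243° remain. Unwinding the wrist once more.

>>> carry_out(
  deltas=[
    [0,0,0,0,0,0.175,1],
    [0,0,0,0,0,0.35,1],
    [0,0,0,0,0,0.525,1],
    [0,0,0,0,0,0.7,1],
    [0,0,0,0,0,0.875,1],
    [0,0,0,0,0,1.05,1],
    [0,0,0,0,0,1.225,1],
    [0,0,0,0,0,1.4,1],
  ],
)

```text
t: 24.9
tcp_pos: [0.4827, -0.0245, 0.0711]
eef_rot: [-0.001, 0.751, -0.661, 0.001]
force: [0.7, 0.9, -0.3]
grip_width: 0.0008
```

>>> carry_out(
  deltas=[
    [0,0,0,0,0,0.175,1],
    [0,0,0,0,0,0.35,1],
    [0,0,0,0,0,0.525,1],
    [0,0,0,0,0,0.7,1],
    [0,0,0,0,0,0.875,1],
    [0,0,0,0,0,1.05,1],
    [0,0,0,0,0,1.225,1],
    [0,0,0,0,0,1.4,1],
  ],
)

```text
t: 25.9
tcp_pos: [0.4824, -0.0243, 0.0711]
eef_rot: [0.001, -0.145, 0.989, -0.0]
force: [-0.1, 0.5, 0.4]
grip_width: 0.0005
```

>>> carry_out(
  deltas=[
    [0,0,0,0,0,0.175,1],
    [0,0,0,0,0,0.35,1],
    [0,0,0,0,0,0.525,1],
    [0,0,0,0,0,0.7,1],
    [0,0,0,0,0,0.875,1],
    [0,0,0,0,0,1.05,1],
    [0,0,0,0,0,1.225,1],
    [0,0,0,0,0,1.4,1],
  ],
)

```text
t: 26.9
tcp_pos: [0.4822, -0.0241, 0.071]
eef_rot: [0.001, 0.529, 0.849, 0.0]
force: [-0.1, 0.6, 0.2]
grip_width: 0.0004
```

Run:
```python
from h import *
report()
s,R,p=cur();print(s["tcp_pos"])
rows([(39,.060,.072)])
```

```text
t26.90 psi116.1 cornr 0.0937 az 131.4 z 0.0710 F out -0.6 tan(acw) -0.3 z 0.2 q6 -1.48
[ 0.48217013 -0.02409101  0.07104932]
[-0.0379, -0.0330, -0.0009, 0.002, 0.000, 1.346, 1],
```

>>> carry_out(
  deltas=[
    [-0.004,-0.004,0,0,0,0.17,1],
    [-0.009,-0.009,0,0,0,0.34,1],
    [-0.014,-0.014,0,0,0,0.51,1],
    [-0.019,-0.018,-0.001,0,0,0.68,1],
    [-0.024,-0.023,-0.001,0,0,0.85,1],
    [-0.029,-0.026,-0.001,0,0,1.02,1],
    [-0.034,-0.03,-0.001,0,0,1.19,1],
    [-0.038,-0.033,-0.001,0,0,1.346,1],
  ],
)

```text
t: 27.9
tcp_pos: [0.469, -0.0727, 0.072]
eef_rot: [0.001, 0.944, 0.331, 0.001]
force: [0.4, -0.7, -0.7]
grip_width: 0.0006
```

Run:
```python
from h import *
report();ring("side")
s,R,p=cur()
rows([(p,.052,.072),(p,.048,.072),(p,.0455,.072)]+[(p+5*i,.0450,.072) for i in range(1,6)])
```

```text
t27.90 psi38.7 cornr 0.0603 az 174.2 z 0.0720 F out -0.5 tan(acw) 0.7 z -0.7 q6 -2.73
side n 42 mark az 130.0 rel pointer 115.7 r 0.0311
[0.0069, 0.0049, 0.0000, 0.002, -0.001, -0.000, 1],
[0.0097, 0.0078, 0.0000, 0.002, -0.001, -0.000, 1],
[0.0115, 0.0095, 0.0000, 0.002, -0.001, -0.000, 1],
[0.0084, 0.0141, 0.0000, 0.002, -0.001, -0.087, 1],
[0.0054, 0.0186, 0.0001, 0.002, -0.001, -0.175, 1],
[0.0027, 0.0233, 0.0001, 0.002, -0.001, -0.262, 1],
[0.0005, 0.0282, 0.0001, 0.002, -0.001, -0.349, 1],
[-0.0013, 0.0333, 0.0001, 0.002, -0.000, -0.436, 1],
```

>>> carry_out(
  deltas=[
    [0.0065,0.0055,0,0,0,0,1],
    [0.0095,0.008,0,0,0,0,1],
    [0.0108,0.009,0,0,0,0,1],
    [0.0084,0.014,0,0,0,-0.087,1],
    [0.0054,0.0186,0,0,0,-0.175,1],
    [0.0027,0.0233,0,0,0,-0.262,1],
    [0.0005,0.0282,0,0,0,-0.35,1],
    [-0.0013,0.0333,0,0,0,-0.436,1],
  ],
)

```text
t: 28.95
tcp_pos: [0.4869, -0.1, 0.0715]
eef_rot: [-0.0, 0.851, 0.526, -0.001]
force: [-5.1, 0.5, 1.3]
grip_width: 0.0008
```

Run:
```python
from h import *
report();ring("side")
s,R,p=cur()
rows([(p+5*i,.0450,.072) for i in range(1,9)])
```

```text
t28.95 psi63.5 cornr 0.0465 az -162.3 z 0.0715 F out 4.7 tan(acw) -2.1 z 1.3 q6 -2.23
side n 45 mark az 146.9 rel pointer 132.6 r 0.0290
[-0.0027, 0.0056, -0.0006, -0.001, 0.001, -0.087, 1],
[-0.0058, 0.0100, -0.0006, -0.001, 0.001, -0.175, 1],
[-0.0084, 0.0148, -0.0006, -0.001, 0.001, -0.262, 1],
[-0.0106, 0.0197, -0.0006, -0.001, 0.001, -0.349, 1],
[-0.0124, 0.0248, -0.0006, -0.001, 0.001, -0.436, 1],
[-0.0138, 0.0301, -0.0006, -0.001, 0.001, -0.524, 1],
[-0.0146, 0.0354, -0.0006, -0.001, 0.001, -0.611, 1],
[-0.0150, 0.0408, -0.0006, -0.001, 0.001, -0.698, 1],
```

>>> carry_out(
  deltas=[
    [-0.003,0.0055,-0.0005,0,0,-0.087,1],
    [-0.006,0.01,-0.0005,0,0,-0.175,1],
    [-0.0086,0.0147,-0.0005,0,0,-0.262,1],
    [-0.0108,0.0197,-0.0005,0,0,-0.35,1],
    [-0.0126,0.0248,-0.0005,0,0,-0.436,1],
    [-0.014,0.03,-0.0005,0,0,-0.524,1],
    [-0.0148,0.0354,-0.0005,0,0,-0.611,1],
    [-0.0152,0.041,-0.0005,0,0,-0.698,1],
  ],
)

```text
t: 30.0
tcp_pos: [0.5154, -0.1329, 0.0715]
eef_rot: [-0.001, 0.617, 0.787, -0.002]
force: [-6.3, -4.7, 3.6]
grip_width: 0.0001
```

Run:
```python
from h import *
report();ring("side")
s,R,p=cur()
rows([(p+5*i,.0452,.072) for i in range(1,9)])
```

```text
t30.00 psi103.8 cornr 0.0466 az -122.4 z 0.0715 F out 7.3 tan(acw) -2.9 z 3.6 q6 -1.45
side mark hidden 0
[-0.0029, 0.0056, -0.0004, -0.005, 0.001, -0.087, 1],
[-0.0059, 0.0100, -0.0005, -0.005, 0.001, -0.175, 1],
[-0.0086, 0.0148, -0.0005, -0.005, 0.000, -0.262, 1],
[-0.0108, 0.0197, -0.0005, -0.005, 0.000, -0.349, 1],
[-0.0126, 0.0249, -0.0005, -0.005, -0.000, -0.436, 1],
[-0.0139, 0.0301, -0.0005, -0.005, -0.000, -0.524, 1],
[-0.0148, 0.0355, -0.0006, -0.005, -0.001, -0.611, 1],
[-0.0152, 0.0409, -0.0006, -0.005, -0.001, -0.698, 1],
```

>>> carry_out(
  deltas=[
    [-0.003,0.0055,-0.0005,-0.002,0,-0.087,1],
    [-0.006,0.01,-0.0005,-0.004,0,-0.175,1],
    [-0.0086,0.0147,-0.0005,-0.004,0,-0.262,1],
    [-0.0108,0.0197,-0.0005,-0.004,0,-0.35,1],
    [-0.0126,0.0248,-0.0005,-0.004,0,-0.436,1],
    [-0.014,0.03,-0.0005,-0.004,0,-0.524,1],
    [-0.0148,0.0354,-0.0005,-0.004,0,-0.611,1],
    [-0.0152,0.041,-0.0005,-0.004,0,-0.698,1],
  ],
)

```text
t: 31.05
tcp_pos: [0.5596, -0.1393, 0.072]
eef_rot: [-0.001, 0.307, 0.952, -0.001]
force: [-0.6, -6.6, 0.6]
grip_width: 0.0004
```

Run:
```python
from h import *
report();ring("side","pics/s12.png")
s,R,p=cur()
rows([(p+5*i,.0452,.072) for i in range(1,9)])
```

```text
t31.05 psi144.2 cornr 0.0465 az -81.1 z 0.0720 F out 6.4 tan(acw) -1.6 z 0.6 q6 -0.72
side n 40 mark az -130.2 rel pointer -144.5 r 0.0270
[-0.0022, 0.0048, 0.0001, -0.002, 0.000, -0.087, 1],
[-0.0053, 0.0093, 0.0001, -0.002, -0.000, -0.175, 1],
[-0.0079, 0.0141, 0.0001, -0.002, -0.000, -0.262, 1],
[-0.0102, 0.0190, 0.0001, -0.002, -0.000, -0.349, 1],
[-0.0120, 0.0241, 0.0001, -0.002, -0.000, -0.436, 1],
[-0.0133, 0.0294, 0.0000, -0.002, -0.000, -0.524, 1],
[-0.0142, 0.0348, 0.0000, -0.002, -0.000, -0.611, 1],
[-0.0146, 0.0402, 0.0000, -0.002, -0.001, -0.698, 1],
```

View pics/s12.png

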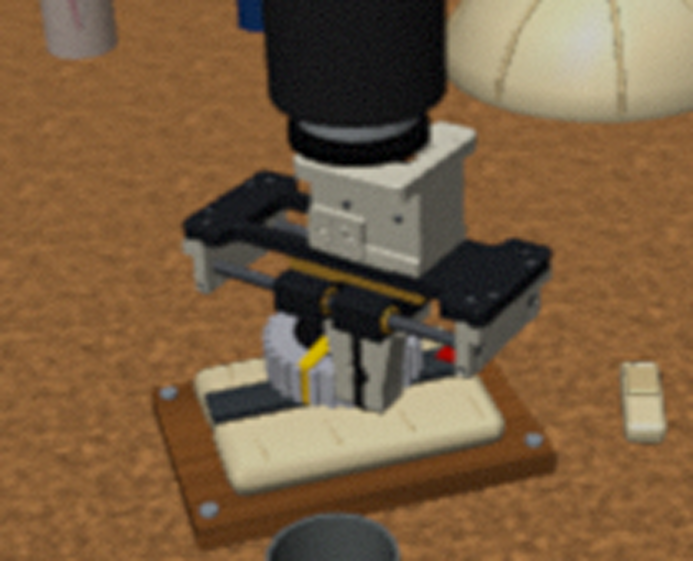

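The mark is visible at (310,365), -144.5° from the third line-up. Three more full arcs, then a short one.

>>> carry_out(
  deltas=[
    [-0.0024,0.005,0,0,0,-0.087,1],
    [-0.0054,0.0095,0,0,0,-0.175,1],
    [-0.008,0.0142,0,0,0,-0.262,1],
    [-0.0102,0.0191,0,0,0,-0.35,1],
    [-0.012,0.0242,0,0,0,-0.436,1],
    [-0.0133,0.0295,0,0,0,-0.524,1],
    [-0.0142,0.0349,0,0,0,-0.611,1],
    [-0.0146,0.0403,0,0,0,-0.698,1],
  ],
)

```text
t: 32.1
tcp_pos: [0.5972, -0.1154, 0.0724]
eef_rot: [0.0, -0.04, 0.999, -0.001]
force: [0.9, -3.9, 0.1]
grip_width: 0.0006
```

Run:
```python
from h import *
report();ring("side")
s,R,p=cur()
rows([(p+5*i,.0452,.072) for i in range(1,9)])
```

```text
t32.10 psi184.6 cornr 0.0466 az -39.8 z 0.0724 F out 3.2 tan(acw) -2.4 z 0.1 q6 -0.05
side n 52 mark az -75.6 rel pointer -89.9 r 0.0215
[-0.0019, 0.0047, 0.0003, -0.003, 0.001, -0.087, 1],
[-0.0050, 0.0092, 0.0003, -0.003, 0.000, -0.175, 1],
[-0.0076, 0.0139, 0.0003, -0.003, 0.000, -0.262, 1],
[-0.0099, 0.0189, 0.0003, -0.003, 0.000, -0.349, 1],
[-0.0116, 0.0240, 0.0003, -0.003, 0.000, -0.436, 1],
[-0.0130, 0.0292, 0.0003, -0.003, -0.000, -0.524, 1],
[-0.0139, 0.0346, 0.0002, -0.003, -0.000, -0.611, 1],
[-0.0143, 0.0400, 0.0002, -0.003, -0.000, -0.698, 1],
```

>>> carry_out(
  deltas=[
    [-0.0018,0.005,0,0,0,-0.087,1],
    [-0.0048,0.0095,0,0,0,-0.175,1],
    [-0.0074,0.0142,0,0,0,-0.262,1],
    [-0.0097,0.0191,0,0,0,-0.35,1],
    [-0.0114,0.0242,0,0,0,-0.436,1],
    [-0.0128,0.0295,0,0,0,-0.524,1],
    [-0.0137,0.0348,0,0,0,-0.611,1],
    [-0.0141,0.0402,0,0,0,-0.698,1],
  ],
)

```text
t: 33.15
tcp_pos: [0.6096, -0.0736, 0.0726]
eef_rot: [0.001, -0.382, 0.924, -0.002]
force: [2.5, -2.6, 0.7]
grip_width: 0.0002
```

Run:
```python
from h import *
report();ring("side","pics/s13.png")
s,R,p=cur()
rows([(p+5*i,.0448,.072) for i in range(1,9)])
```

```text
t33.15 psi225.0 cornr 0.0465 az 0.1 z 0.0726 F out 2.5 tan(acw) -2.6 z 0.7 q6 0.58
side n 50 mark az -23.8 rel pointer -38.1 r 0.0231
[-0.0020, 0.0051, 0.0006, -0.004, 0.000, -0.087, 1],
[-0.0050, 0.0095, 0.0005, -0.004, -0.000, -0.175, 1],
[-0.0077, 0.0142, 0.0005, -0.004, -0.000, -0.262, 1],
[-0.0099, 0.0192, 0.0005, -0.004, -0.000, -0.349, 1],
[-0.0117, 0.0243, 0.0005, -0.004, -0.001, -0.436, 1],
[-0.0130, 0.0295, 0.0005, -0.004, -0.001, -0.524, 1],
[-0.0138, 0.0348, 0.0004, -0.004, -0.001, -0.611, 1],
[-0.0142, 0.0402, 0.0004, -0.004, -0.001, -0.698, 1],
```

View pics/s13.png

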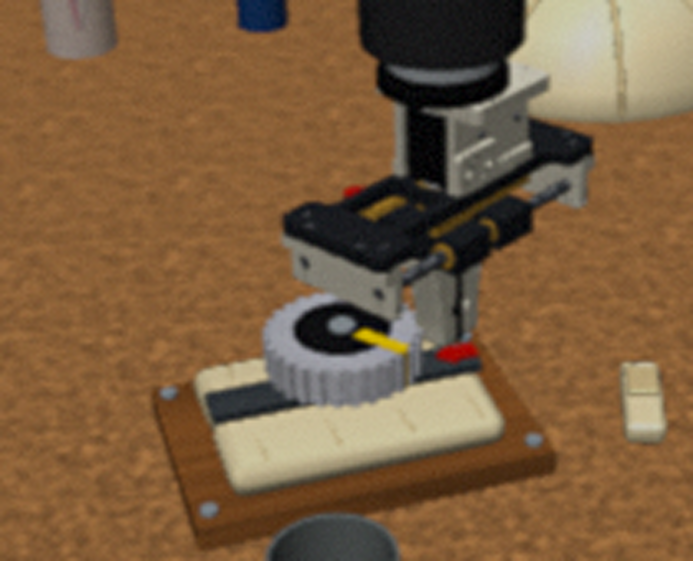

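```bash
cat >> h.py <<'E'
def stripe(a,b,f=3.3,o=(200,120),z=.0837):
    c=vision.read_camera("side");w=ray_plane(c,np.array([a,b])/f+np.array(o),z)[:,:2]
    d=w[1]-w[0];print("ends r",np.hypot(*(w-C).T),"line dir rel",np.degrees(np.arctan2(d[1],d[0]))-PH,"end dir rel",np.degrees(np.arctan2(*(w[1]-C)[::-1]))-PH)
E
python3 - <<'E'
from h import *
stripe((357,334),(407,350)); stripe((342,324),(407,350),z=.0837)
E
```

```text
ends r [0.01164374 0.04696494] line dir rel -49.8228041297195 end dir rel -50.79154379788805
ends r [0.00486275 0.04696494] line dir rel -55.50491351938814 end dir rel -50.79154379788805
```

The stripe ends at (357,334) and (407,350) put the mark at about -51°. I'll advance 40° and look again.

>>> carry_out(
  deltas=[
    [-0.002,0.005,0,0,0,-0.087,1],
    [-0.005,0.0095,0,-0.002,0,-0.175,1],
    [-0.0077,0.0142,0,-0.003,0,-0.262,1],
    [-0.0099,0.0192,0,-0.003,0,-0.35,1],
    [-0.0117,0.0243,0,-0.003,0,-0.436,1],
    [-0.013,0.0295,0,-0.003,0,-0.524,1],
    [-0.0138,0.0348,0,-0.003,0,-0.611,1],
    [-0.0142,0.0402,0,-0.003,0,-0.698,1],
  ],
)

```text
t: 34.3
tcp_pos: [0.5926, -0.0344, 0.0729]
eef_rot: [0.001, -0.674, 0.739, -0.001]
force: [3.9, -1.1, -0.5]
grip_width: 0.0008
```

Run:
```python
from h import *
report();ring("side","pics/s14.png")
s,R,p=cur()
rows([(p+2.5*i,.0448,.0725) for i in range(1,5)]+[(p+10,.058,.0725)])
```

```text
t34.30 psi264.8 cornr 0.0461 az 39.4 z 0.0729 F out 2.2 tan(acw) -3.3 z -0.5 q6 1.21
side n 44 mark az 17.1 rel pointer 2.8 r 0.0279
[-0.0009, 0.0029, 0.0003, -0.003, -0.000, -0.044, 1],
[-0.0026, 0.0051, 0.0003, -0.003, -0.001, -0.087, 1],
[-0.0042, 0.0073, 0.0003, -0.003, -0.001, -0.131, 1],
[-0.0056, 0.0095, 0.0003, -0.003, -0.001, -0.175, 1],
[-0.0164, 0.0020, 0.0003, -0.003, -0.001, -0.175, 1],
```

View pics/s14.png

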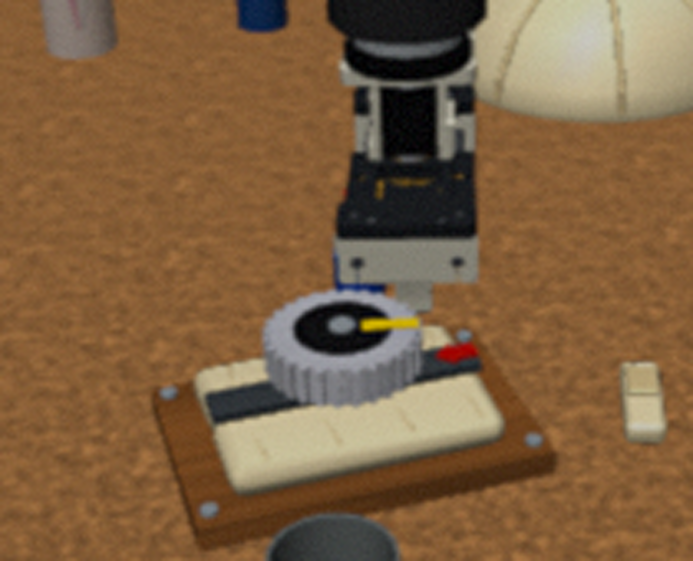

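Run:
```python
from h import *
for z in(.0835,.085): stripe((362,325),(418,322),z=z)
# pca of yellow pixels on the top plane, and the bar edges for reference
c=vision.read_camera("side");y=pts(mask(c,"yellow"),(290,205,345,232))
vx,vy,x0,y0=cv2.fitLine(y.astype(np.float32),cv2.DIST_L2,0,.01,.01).ravel();print(vx,vy,x0,y0)
w=ray_plane(c,[[x0-8*vx,y0-8*vy],[x0+8*vx,y0+8*vy]],.0837)[:,:2];d=w[1]-w[0];print(np.degrees(np.arctan2(d[1],d[0]))-PH)
r=pts(mask(c,"red"),(290,205,365,240));print("red c",r.mean(0))
w=ray_plane(c,np.array([(342,325),(418,322)])/3.3+[200,120],.0837);print("C est",w)
```

```text
ends r [0.01268318 0.04643021] line dir rel -14.068616409675169 end dir rel -10.614210251605286
ends r [0.0123321  0.04620232] line dir rel -14.068616409675359 end dir rel -13.600394131041833
0.99836636 -0.057137106 316.56522 217.71739
-13.667814403633365
red c [338.26923077 226.53846154]
C est [[ 0.54648697 -0.07349579  0.0837    ]
 [ 0.59251613 -0.07453799  0.0837    ]]
```

The line direction gives about -13.5°. Two of the estimates agree and the centroid was biased by parallax. I'll turn 13° more, back off, then lift clear so the top camera can check.

Run:
```python
from h import *
s,R,p=cur();report()
q=262.3
rows([(q+2.5*i,.0450,.0728) for i in range(1,7)]+[(q+15,.053,.0728),(q+15,.065,.0728)])
```

```text
t34.50 psi264.6 cornr 0.0459 az 39.7 z 0.0728 F out 4.8 tan(acw) -0.5 z -0.1 q6 1.20
[0.0005, 0.0007, -0.0000, -0.003, -0.000, -0.004, 1],
[-0.0012, 0.0028, -0.0000, -0.003, -0.001, -0.048, 1],
[-0.0029, 0.0049, -0.0000, -0.003, -0.001, -0.091, 1],
[-0.0044, 0.0072, -0.0000, -0.003, -0.001, -0.135, 1],
[-0.0059, 0.0094, -0.0000, -0.003, -0.001, -0.178, 1],
[-0.0073, 0.0118, -0.0000, -0.003, -0.001, -0.222, 1],
[-0.0140, 0.0075, -0.0000, -0.003, -0.001, -0.222, 1],
[-0.0242, 0.0011, -0.0000, -0.003, -0.001, -0.222, 1],
```

>>> carry_out(
  deltas=[
    [-0.0012,0.0028,0,0,0,-0.048,1],
    [-0.0029,0.005,0,0,0,-0.091,1],
    [-0.0044,0.0072,0,0,0,-0.135,1],
    [-0.0059,0.0094,0,0,0,-0.178,1],
    [-0.0073,0.0118,0,0,0,-0.222,1],
    [-0.0073,0.0118,0,0,0,-0.222,1],
    [-0.014,0.0075,0,0,0,-0.222,1],
    [-0.024,0.001,0,0,0,-0.222,1],
  ],
)

```text
t: 35.5
tcp_pos: [0.5929, -0.0105, 0.0723]
eef_rot: [0.0, 0.75, -0.661, 0.001]
force: [-0.2, -0.8, 0.7]
grip_width: 0.0009
```

Run:
```python
from h import *
report();ring("side","pics/s15.png")
s,R,p=cur();print(s["tcp_pos"])
c=vision.read_camera("side");y=pts(mask(c,"yellow"),(290,205,345,232))
vx,vy,x0,y0=cv2.fitLine(y.astype(np.float32),cv2.DIST_L2,0,.01,.01).ravel();print(vx,vy,x0,y0)
w=ray_plane(c,[[x0-8*vx,y0-8*vy],[x0+8*vx,y0+8*vy]],.0837)[:,:2];d=w[1]-w[0];print(np.degrees(np.arctan2(d[1],d[0]))-PH)
```

```text
t35.50 psi277.2 cornr 0.0644 az 52.6 z 0.0723 F out -0.8 tan(acw) -0.3 z 0.7 q6 1.38
side n 45 mark az 30.2 rel pointer 15.9 r 0.0286
[ 0.59439344 -0.00931205  0.07250539]
0.987558 -0.15725526 316.02127 216.14894
-2.7905185128341206
```

View pics/s15.png

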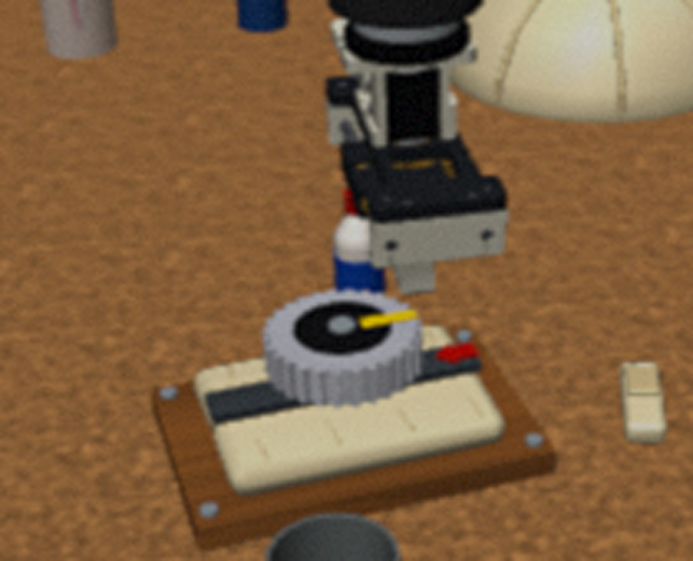

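The estimates disagree (line fit -3°, centroid +16°), so I'll lift clear and use the top camera.

>>> carry_out(
  deltas=[
    [-0.003,-0.002,-0.05,0,0,0,1],
    [-0.003,-0.002,-0.1,0,0,0,1],
    [0,0,-0.14,0,0,0,1],
    [0.05,0.015,-0.14,0,0,0,1],
    [0.11,0.03,-0.14,0,0,0,1],
    [0.17,0.05,-0.14,0,0,0,1],
    [0.23,0.07,-0.14,0,0,0,1],
    [0.29,0.09,-0.14,0,0,0,1],
  ],
)

```text
t: 36.6
tcp_pos: [0.5408, -0.308, 0.2125]
eef_rot: [-0.0, 0.751, -0.661, 0.001]
force: [1.0, -0.5, 0.1]
grip_width: 0.0006
```

Run:
```python
from h import *
report()
c=vision.read_camera("top")
cv2.imwrite("pics/t16.png",cv2.resize(c["color"][165:305,280:520,::-1],None,fx=3.3,fy=3.3,interpolation=cv2.INTER_CUBIC))
ring("top")
```

```text
t36.60 psi277.3 cornr 0.2467 az -93.0 z 0.2125 F out 0.2 tan(acw) -1.1 z 0.1 q6 1.90
top n 82 mark az 11.1 rel pointer -3.2 r 0.0259
```

View pics/t16.png

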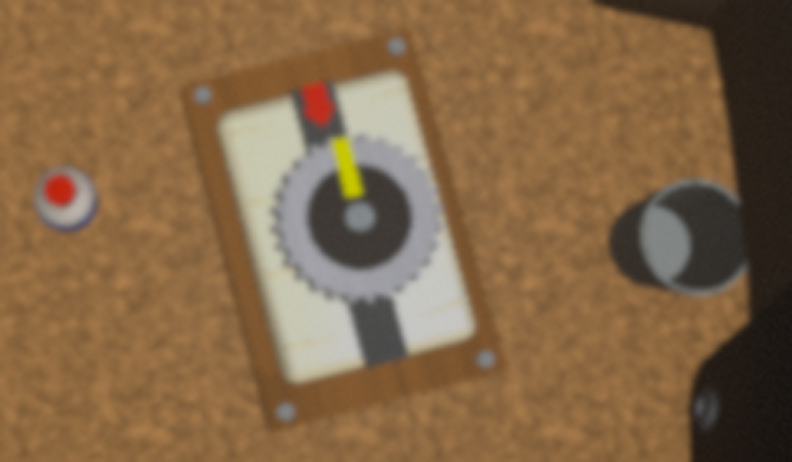

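The top view shows the yellow stripe from (351,195) to (341,140), lined up with the red pointer at (318,110). The mark is about -3 to -5° off, well within 17°. The glue and pot are at their original pixels. I'll let the arm settle, compare everything with the first picture, then hand in.

>>> carry_out(
  deltas=[
    [0,0,0,0,0,0,1],
    [0,0,0,0,0,0,1],
    [0,0,0,0,0,0,1],
    [0,0,0,0,0,0,1],
  ],
)

```text
t: 37.2
tcp_pos: [0.5399, -0.3102, 0.212]
eef_rot: [0.0, 0.749, -0.662, 0.0]
force: [-0.3, -0.2, -0.7]
grip_width: 0.0006
```

Run:
```python
from h import *
from cell import workorder
report();ring("top")
c=vision.read_camera("top")["color"][:,:,::-1];a=cv2.imread("pics/top0.png")
for n,b in(("glue",(285,210,315,240)),("rib",(350,130,400,158)),("pot",(462,215,500,258))):
    x0,y0,x1,y1=b;print(n,cv2.phaseCorrelate(*[cv2.cvtColor(np.ascontiguousarray(i[y0:y1,x0:x1]),6).astype(np.float32) for i in(a,c)]))
print(abs(get_state()["joint_velocities"]).max())
print(workorder.sign_off())
```

```text
t37.20 psi277.1 cornr 0.2490 az -93.2 z 0.2120 F out -0.3 tan(acw) 0.1 z -0.7 q6 1.90
top n 82 mark az 11.1 rel pointer -3.2 r 0.0259
glue ((-0.00259780385985664, 0.050803987558365904), 0.9475118091371324)
rib ((0.04086066066917482, 0.06447767682586658), 1.0059663324356078)
pot ((0.03342870063130121, 0.5541790187596121), 0.963212276034885)
0.0048748905821161944
the job is handed in; nothing more can be done
None
```

I backed the ring off anticlockwise, rolling one corner of the closed fingertips along the ribs in three arcs, with two wrist unwinds away from the ring. I counted three line-ups and stopped at the third: the joint started at about -1.77 rad and ended at about 12.5 rad. I handed the job in at about 37 s, with the arm clear of everything and still.

**Last checks**
- **Mark:** the top camera puts it about 3° short of the pointer, or up to 5° judged by eye; the limit is 17°.
- **Forces:** the readings I took, at the end of each move, never passed about 9 N.
- **Bystanders:** the glue and rib picture patches shifted less than 0.1 pixel. The pot patch shifted 0.55 pixel, roughly 1 mm; the arm's shadow or edge in that patch may account for it.

**Disagreements**
- Just before I backed off, the side camera gave conflicting readings of the mark, from -3° (line fit) to +16° (mark centroid). I put the second down to parallax and let the clear top view decide.
- During the arcs the same camera also differed from the finger's travel by up to about 15°, but the line-up count was never in doubt.

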